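# Change the stone bars in the three-station clamp jig

### The arm

A 6-joint arm with a two-finger parallel gripper is mounted at the origin on the work surface. World frame = base frame: x ahead of the robot, y to its left, z up, the work surface at z = 0. Lengths are in m, angles in rad, forces in N, time in s.
With the tool pointing down it reaches from about 0.25 to 0.8 m from the base axis. Payload 3.9 kg.
Tool frame: the origin (TCP) lies at the very end of the fingers, on their centre line; the grasp point (between the pads) lies 19 mm behind it; z points along the fingers, y is the direction in which the jaws open and shut (so a half turn about z gives the same grasp; the last joint's range is limited). The gripper opens to 85 mm and grips with 20 to 120 N. Pads are 22 mm wide; open, the fingers measure 114 mm over their backs; the gripper's body (76 mm by 85 mm) begins 54 mm behind the grasp point. The pads swing forward as they close: fully open they stand 13 mm farther back than shut.
Start: joints at [1.329, 0.26, -0.138, 1.173, 0, 1.571], TCP at [0.126, 0.51, 0.231] pointing down, gripper open.
Joint ranges: [-2.78, 2.78], [-0.83, 1.72], [-1.28, 1.37], [-1.9, 2.12], [-1.57, 1.48], [-3.14, 3.14]. Speed limits (rad/s): [2.57, 2.57, 3.14, 3.14, 3.14, 3.14].

### API

Orientations are given as a 3x3 rotation matrix whose columns are the frame's x, y, z axes.
In Python, from rig import monitor, eyes, ticket gives the robot as it stands.
- The arm moves only by the tool jog_arm, never from a script. Its argument "moves" is a list of rows, each a list of 3 entries, a list of its own where there are three numbers: the shift along the tool's x, y, z in mm, then the turn, a rotation vector about the tool's x, y, z in degrees, then the finger opening in mm, from 0 to 85.4. In form: [[[dx, dy, dz], [ax, ay, az], hand], ...]. A call has 1 to 10 rows; each row shifts and turns the commanded pose from where the row before left it, along the tool's axes as they then stand; what a row does not reach is not made up. A row lasts 1/10 s, in which the tool goes at most 50 mm and 8.59 degrees, less where a joint would pass 70% of its speed; a pose out of reach is approached as far as the arm can. A call is refused whole if a number of a shift passes 50 or a number of a turn 8.59, either way. A call with a gripper value outside its range is refused whole. The fingers move at their own pace and stop on an object; "force" is the grip in N (left out, the last holds). Time passes only in rows, so rows that do not move let the fingers close. It gives the time, the measured TCP pose, the force and the opening at its end, in the units of the state.
- monitor.observe(): the state, without advancing time (a new reading comes with each control period).
- eyes.get_image(name): name is "scene" or "top" or "wrist"; returns the picture (384x512x3 uint8, red, green, blue); there is no depth.
- eyes.camera_params(name): a dict with "fx", "fy", "cx", "cy" (pixels), "k1" (the pictures are not rectified: a ray, as slopes to the right and down, at radius r is drawn at 1 + k1 r^2 times it, then the intrinsics apply), "R" (3x3) and "t" (3): a world point X has camera coordinates R X + t; the wrist camera has in their place "T_tool_cam" (4x4, takes a point from camera to tool coordinates, whose origin is the TCP and whose axes are the flange's). Camera axes: x right, y down, z forward; pixel columns grow to the right and rows downward; lengths in m; the calibration is good to about 2 mm. A picture is of the moment at which its call begins: read the wrist's pose just before it. camera_params takes no time and is no camera call.
- ticket.sign_off(): hands the job in, once; it reports no verdict.
The state is a dict: "clock": time; "joint_positions": joint angles; "joint_vel": joint speeds; "tau": joint torques, N m; "tool_pos": TCP position; "ee_rot": TCP orientation; "ft_force": force on the tool from outside, world axes, zero at the start; "moment": the same for the moment, N m; "width": finger opening in m.
Only numpy, scipy, OpenCV 4.12 (cv2) and the standard library are available. Lean on these libraries where they do the work, as an engineer would, in place of code of your own. Each camera call takes 0.05 s, during which the arm holds its last target. There are 200 camera calls.

### The job

The sandstone bar with the yellow bands, held in the one closed toggle clamp, has been tested: open its clamp and lay it back flat in an empty compartment of the sample tray. Then take every untested bar out of the tray, lay each flat and straight on a jig station of its own, between the cheeks and with its end close up to the end stop, and lock that station's clamp on it by swinging the handle right down past its dead point. Leave the other things where they are.

Things in the scene. Friction and masses are not known exactly. Their poses are not given: they have to be found in the camera images.
- jig: aluminium jig plate, 215 x 250 x 10 mm, with three equal clamp stations side by side, 78 mm apart, their handles away from the robot; fixed. Origin under the plate. It lies to the left or right of the robot's middle line, the tray on the other side
- seat1 (a point): station 1: top of its anvil where a bar's middle goes (12.5 mm above this point); x along the station to clamp and handle, z up. Anvil 22 mm wide, 14 mm above the 60 mm wide foot plate. End stop: face 33 mm along +x. Two cheeks, 36 mm apart, 8 mm above the anvil, 16 to 32 mm along +x. The pad lands 20 mm along +x; the raised arm stays beyond 55 mm along +x, up to 110 mm above the seat
- handle1 (a joint): clamp handle of station 1; hinge along seat y, 116 mm along +x and 44 mm above the seat point. 0 = open, handle leaning 10 deg from upright to seat +x; grows as it swings to +x and down; dead point 1.26; 1.35 = stop, locked, nearly level. Stays where it is left while open. Over a bar the last 0.2 rad before the dead point take up to 8 N at the grip, unlocking 6 N. Starts locked (the others open)
- grip1 (a point): point on the middle line of the red grip of handle 1, 85 mm from its hinge; moves with the handle. The grip is a 15 mm thick round bar, from 27 mm beyond this point (its end) to 40 mm before it. It can be pinched from above across the station (a finger on each y side) and swung about the hinge without turning the gripper, if held lightly (20 N or so) to let it turn between the fingers
- seat2 (a point): the same point of station 2, built like station 1
- handle2 (a joint): handle of station 2, the same as handle1; starts open
- grip2 (a point): point on the middle line of the red grip of handle 2, 85 mm from its hinge; moves with the handle
- seat3 (a point): the same point of station 3, built like station 1
- handle3 (a joint): handle of station 3, the same as handle1; starts open
- grip3 (a point): point on the middle line of the red grip of handle 3, 85 mm from its hinge; moves with the handle
- tray: shallow white sample tray, 174 x 259 mm, fixed, with 2 x 3 compartments 81 mm square inside, their middles at x = -42.5 and 42.5, y = -85, 0 and 85 mm from its origin (under its middle, x along the short side). Floor 4 mm above the bench; walls and dividers 4 mm thick, their top 16 mm above the bench, so a bar's upper half stands clear of them
- basalt: cut stone bar, 64 x 25 x 25 mm, about 0.1 kg, basalt, nearly black; not yet tested. Origin in its middle, x along its length. Starts lying flat in a compartment of the tray, or is absent
- granite: cut stone bar, 64 x 25 x 25 mm, about 0.1 kg, granite, pink-brown; not yet tested. Origin in its middle, x along its length. Starts lying flat in a compartment of the tray, or is absent
- limestone: cut stone bar, 64 x 25 x 25 mm, about 0.1 kg, limestone, cream; not yet tested. Origin in its middle, x along its length. Starts lying flat in a compartment of the tray, or is absent
- serpentinite: cut stone bar, 64 x 25 x 25 mm, about 0.1 kg, serpentinite, dark green; not yet tested. Origin in its middle, x along its length. Starts lying flat in a compartment of the tray, or is absent
- tested: cut sandstone bar, red-brown, with two yellow crayon bands round one end: already tested. 64 x 25 x 25 mm, about 0.1 kg, origin in its middle, x along its length. Starts locked in the one closed clamp (station1)
- pebble: grey pebble, 42 mm across, 26 mm high, in a compartment of the tray; not to be moved. Origin under its middle
- vial: small glass vial with black cap, 36 mm across, 44 mm high, in a compartment of the tray; not to be moved. Origin under its middle
- brush: brush lying beyond the jig and the tray; not to be moved
- sand_jar: amber jar, 72 mm across, 95 mm high, at one side; not to be moved
- loupe: folding loupe lying at the left side; not to be moved
- river_stone: dark river stone, 84 mm across, 45 mm high, at one side; not to be moved

How it is judged:
At the end, for the whole second after the job is handed in: Tested bar on the floor of a compartment without pebble or vial. Each other bar flat on an anvil, -10 to +6 mm along and within 9 mm across the seat, within 0.2 rad, its handle 0.03 rad past the dead point. Bars at rest (((x of tested in the frame of tray between -0.0785 and -0.0065 m and y of tested in the frame of tray between -0.121 and -0.049 m and z of tested in the frame of tray below 0.0205 m and not (x of pebble in the frame of tray between -0.085 and 0 m and y of pebble in the frame of tray between -0.1275 and -0.0425 m) and not (x of vial in the frame of tray between -0.085 and 0 m and y of vial in the frame of tray between -0.1275 and -0.0425 m)) or (x of tested in the frame of tray between -0.0785 and -0.0065 m and y of tested in the frame of tray between -0.036 and 0.036 m and z of tested in the frame of tray below 0.0205 m and not (x of pebble in the frame of tray between -0.085 and 0 m and y of pebble in the frame of tray between -0.0425 and 0.0425 m) and not (x of vial in the frame of tray between -0.085 and 0 m and y of vial in the frame of tray between -0.0425 and 0.0425 m)) or (x of tested in the frame of tray between -0.0785 and -0.0065 m and y of tested in the frame of tray between 0.049 and 0.121 m and z of tested in the frame of tray below 0.0205 m and not (x of pebble in the frame of tray between -0.085 and 0 m and y of pebble in the frame of tray between 0.0425 and 0.1275 m) and not (x of vial in the frame of tray between -0.085 and 0 m and y of vial in the frame of tray between 0.0425 and 0.1275 m)) or (x of tested in the frame of tray between 0.0065 and 0.0785 m and y of tested in the frame of tray between -0.121 and -0.049 m and z of tested in the frame of tray below 0.0205 m and not (x of pebble in the frame of tray between 0 and 0.085 m and y of pebble in the frame of tray between -0.1275 and -0.0425 m) and not (x of vial in the frame of tray between 0 and 0.085 m and y of vial in the frame of tray between -0.1275 and -0.0425 m)) or (x of tested in the frame of tray between 0.0065 and 0.0785 m and y of tested in the frame of tray between -0.036 and 0.036 m and z of tested in the frame of tray below 0.0205 m and not (x of pebble in the frame of tray between 0 and 0.085 m and y of pebble in the frame of tray between -0.0425 and 0.0425 m) and not (x of vial in the frame of tray between 0 and 0.085 m and y of vial in the frame of tray between -0.0425 and 0.0425 m)) or (x of tested in the frame of tray between 0.0065 and 0.0785 m and y of tested in the frame of tray between 0.049 and 0.121 m and z of tested in the frame of tray below 0.0205 m and not (x of pebble in the frame of tray between 0 and 0.085 m and y of pebble in the frame of tray between 0.0425 and 0.1275 m) and not (x of vial in the frame of tray between 0 and 0.085 m and y of vial in the frame of tray between 0.0425 and 0.1275 m))) and ((x of basalt in the frame of seat1 between -0.01 and 0.006 m and y of basalt in the frame of seat1 between -0.009 and 0.009 m and z of basalt in the frame of seat1 below 0.016 m and angle between the x axis of basalt and the x axis of seat1, either way round below 0.2 rad and value of joint handle1 above 1.29 rad) or (x of basalt in the frame of seat2 between -0.01 and 0.006 m and y of basalt in the frame of seat2 between -0.009 and 0.009 m and z of basalt in the frame of seat2 below 0.016 m and angle between the x axis of basalt and the x axis of seat2, either way round below 0.2 rad and value of joint handle2 above 1.29 rad) or (x of basalt in the frame of seat3 between -0.01 and 0.006 m and y of basalt in the frame of seat3 between -0.009 and 0.009 m and z of basalt in the frame of seat3 below 0.016 m and angle between the x axis of basalt and the x axis of seat3, either way round below 0.2 rad and value of joint handle3 above 1.29 rad)) and ((x of granite in the frame of seat1 between -0.01 and 0.006 m and y of granite in the frame of seat1 between -0.009 and 0.009 m and z of granite in the frame of seat1 below 0.016 m and angle between the x axis of granite and the x axis of seat1, either way round below 0.2 rad and value of joint handle1 above 1.29 rad) or (x of granite in the frame of seat2 between -0.01 and 0.006 m and y of granite in the frame of seat2 between -0.009 and 0.009 m and z of granite in the frame of seat2 below 0.016 m and angle between the x axis of granite and the x axis of seat2, either way round below 0.2 rad and value of joint handle2 above 1.29 rad) or (x of granite in the frame of seat3 between -0.01 and 0.006 m and y of granite in the frame of seat3 between -0.009 and 0.009 m and z of granite in the frame of seat3 below 0.016 m and angle between the x axis of granite and the x axis of seat3, either way round below 0.2 rad and value of joint handle3 above 1.29 rad)) and ((x of limestone in the frame of seat1 between -0.01 and 0.006 m and y of limestone in the frame of seat1 between -0.009 and 0.009 m and z of limestone in the frame of seat1 below 0.016 m and angle between the x axis of limestone and the x axis of seat1, either way round below 0.2 rad and value of joint handle1 above 1.29 rad) or (x of limestone in the frame of seat2 between -0.01 and 0.006 m and y of limestone in the frame of seat2 between -0.009 and 0.009 m and z of limestone in the frame of seat2 below 0.016 m and angle between the x axis of limestone and the x axis of seat2, either way round below 0.2 rad and value of joint handle2 above 1.29 rad) or (x of limestone in the frame of seat3 between -0.01 and 0.006 m and y of limestone in the frame of seat3 between -0.009 and 0.009 m and z of limestone in the frame of seat3 below 0.016 m and angle between the x axis of limestone and the x axis of seat3, either way round below 0.2 rad and value of joint handle3 above 1.29 rad)) and ((x of serpentinite in the frame of seat1 between -0.01 and 0.006 m and y of serpentinite in the frame of seat1 between -0.009 and 0.009 m and z of serpentinite in the frame of seat1 below 0.016 m and angle between the x axis of serpentinite and the x axis of seat1, either way round below 0.2 rad and value of joint handle1 above 1.29 rad) or (x of serpentinite in the frame of seat2 between -0.01 and 0.006 m and y of serpentinite in the frame of seat2 between -0.009 and 0.009 m and z of serpentinite in the frame of seat2 below 0.016 m and angle between the x axis of serpentinite and the x axis of seat2, either way round below 0.2 rad and value of joint handle2 above 1.29 rad) or (x of serpentinite in the frame of seat3 between -0.01 and 0.006 m and y of serpentinite in the frame of seat3 between -0.009 and 0.009 m and z of serpentinite in the frame of seat3 below 0.016 m and angle between the x axis of serpentinite and the x axis of seat3, either way round below 0.2 rad and value of joint handle3 above 1.29 rad)) and linear speed of each of basalt, granite, limestone, serpentinite, tested below 0.02 m/s); the robot touches nothing.
It fails at once if a bystander (pebble, vial, brush, jar, loupe, river stone) is shoved more than 60 mm from its place (distance of any of pebble, vial, brush, sand_jar, loupe, river_stone from where it was at the start of the episode above 0.06 m).
Of basalt, granite, limestone, serpentinite only 2 to 3 are there at a start; the rules pass over those that are not, and their reading is None.
At some moment in a run one of basalt, granite, limestone, serpentinite, tested may be knocked a few centimetres aside while the robot is not near it.
Once in a run the grip may slacken for a moment while it holds something.
It also fails if it takes over 210 s, if anything falls off the work surface, if the arm or the gripper's body presses on something with over 40 N, if the wrist force passes 120 N, or if a joint passes its speed limit or range.

## Working session

There is one attempt and no reset: what is moved stays moved. The work goes in short steps, Python scripts to look and compute and a tool call to move; the robot and the scene stay as the last step left them, time stands still between calls to the robot, and variables do not carry over. Pictures are saved under pics/ and viewed, about 12 in all and at most 16, crops included, and the job is handed in when it is done.

Besides the shell and the picture viewer there is one more tool, called after "Emit:" as a command line: name --argument value ..., lists and objects as JSON in quotes. jog_arm: Moves the arm, as the interface text tells. Its arguments: {"type":"object","properties":{"moves":{"type":"array","items":{"type":"array"}},"force":{"type":"number"}},"required":["moves"]}

```bash
mkdir -p pics; cat > h.py <<'E'
import numpy as np, cv2
from rig import monitor, eyes, ticket
def K(p): return np.array([[p['fx'],0,p['cx']],[0,p['fy'],p['cy']],[0,0,1.]])
def cam(name,s=None):
    p=eyes.camera_params(name)
    if name=='wrist':
        s=s or monitor.observe(); T=np.eye(4); T[:3,:3]=s['ee_rot']; T[:3,3]=s['tool_pos']
        W=np.linalg.inv(T@np.array(p['T_tool_cam'])); return p,W[:3,:3],W[:3,3]
    return p,np.array(p['R']),np.array(p['t'])
def snap(name,fn):
    c=cam(name); im=eyes.get_image(name)
    cv2.imwrite('pics/'+fn+'.png',im[:,:,::-1]); np.save('pics/'+fn+'.npy',np.array([c],dtype=object),allow_pickle=True); return im
def load(fn): return np.load('pics/'+fn+'.npy',allow_pickle=True)[0]
def p2w(c,uv,z):
    p,R,t=c; out=[]
    for u,v in np.atleast_2d(uv):
        d=np.array([(u-p['cx'])/p['fx'],(v-p['cy'])/p['fy']]); q=d.copy()
        for _ in range(20): q=d/(1+p['k1']*(q@q))
        r=R.T@np.array([q[0],q[1],1]); o=-R.T@t; out.append(o+r*(z-o[2])/r[2])
    return np.array(out)
def w2p(c,X):
    p,R,t=c; Y=np.atleast_2d(X)@R.T+t; q=Y[:,:2]/Y[:,2:]; q=q*(1+p['k1']*(q**2).sum(1,keepdims=True))
    return q*[p['fx'],p['fy']]+[p['cx'],p['cy']]
def st():
    s=monitor.observe(); print('t',round(s['clock'],2),'pos',np.round(s['tool_pos'],4),'w',round(s['width'],4),'F',np.round(s['ft_force'],1)); print(np.round(s['ee_rot'],3)); return s
E
python3 - <<'E'
from h import *
s=st(); a=snap('top','top0'); b=snap('scene','scene0')
big=cv2.resize(a,(800,600),interpolation=cv2.INTER_CUBIC); cv2.imwrite('pics/top0b.png',big[:,:,::-1])
for n in('top','scene'):
    p,R,t=cam(n); print(n,-R.T@t, R[2],p['fx'],p['k1'])
print(eyes.camera_params('wrist'))
E
```

```text
t 0.0 pos [0.1256 0.509  0.2304] w 0.0854 F [ 0.6  0.2 -1. ]
[[-0.971  0.239 -0.   ]
 [ 0.239  0.971 -0.002]
 [-0.    -0.002 -1.   ]]
top [ 0.37562723 -0.02903636  1.61965901] [ 0.10750214  0.01813495 -0.99403944] 495.2030723928558 -0.2220419452774846
scene [1.11316301 0.22465579 0.99392548] [-0.53720499 -0.22831778 -0.81196169] 365.10365918693026 -0.009437988044513262
{'fx': 266.3974876693945, 'fy': 266.3974876693945, 'cx': 256.3416374185526, 'cy': 195.502649134918, 'k1': -0.04935582532412051, 'T_tool_cam': array([[-1.09900332e-03, -9.45855944e-01, -3.24584852e-01,
         8.40462047e-02],
       [ 9.99999241e-01, -8.58614037e-04, -8.83828365e-04,
         8.54938909e-04],
       [ 5.57281202e-04, -3.24585577e-01,  9.45856169e-01,
        -1.42352307e-01],
       [ 0.00000000e+00,  0.00000000e+00,  0.00000000e+00,
         1.00000000e+00]])}
```

View pics/top0b.png

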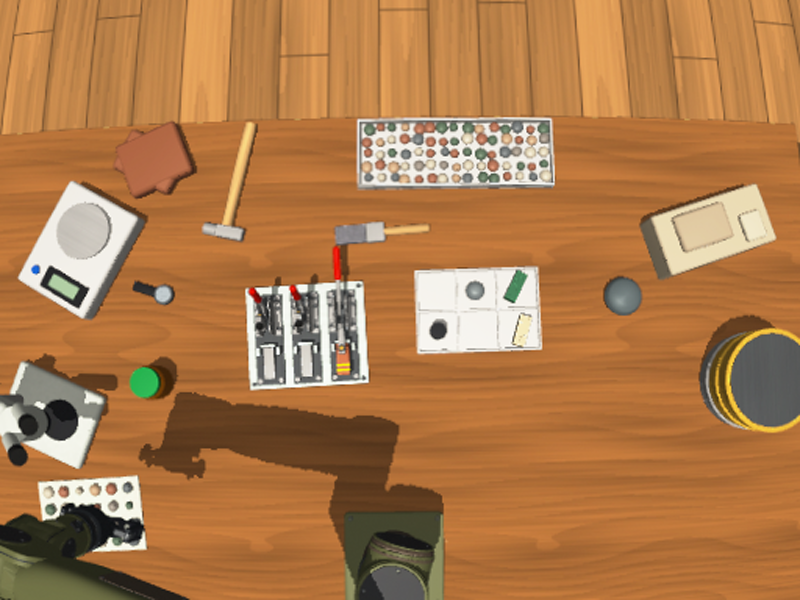

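View pics/scene0.png

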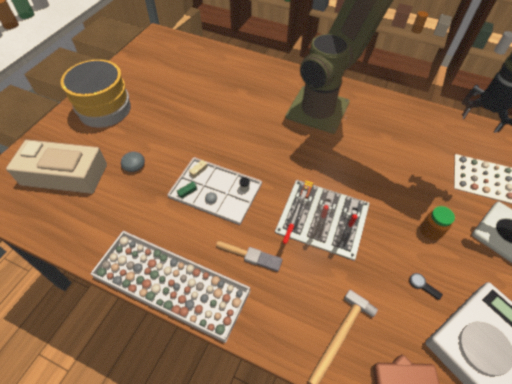

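The top view shows the jig on the left with the locked station on the right, where the banded bar sits at big px (343,355). In the tray, serpentinite is at (515,287), limestone at (522,329), the pebble at (475,290) and the vial at (438,329). The other two compartments, top-left and middle-bottom, are empty.

```bash
python3 - <<'E'
from h import *
c=load('top0'); f=lambda P,z:np.round(p2w(c,np.array(P)/1.5625,z),3)
print('jig',f([(247,289),(362,282),(368,382),(250,388)],.01).tolist())
J=f([(247,289),(362,282),(368,382),(250,388)],.01)
T=f([(415,271),(538,266),(541,349),(417,353)],.016); print('tray',T.tolist(),T.mean(0),J.mean(0))
print('bars',f([(515,287),(522,329)],.029).tolist(),'tested',f([(343,355)],.05).tolist())
print('brush',f([(337,235),(383,232),(385,240)],.015).tolist())
s=monitor.observe(); print(np.round(s['joint_positions'],3))
E
```

```text
jig [[0.569, 0.305, 0.01], [0.581, 0.06, 0.01], [0.372, 0.049, 0.01], [0.36, 0.297, 0.01]]
tray [[0.602, -0.051, 0.016], [0.61, -0.31, 0.016], [0.435, -0.312, 0.016], [0.431, -0.053, 0.016]] [ 0.5195 -0.1815  0.016 ] [0.4705  0.17775 0.01   ]
bars [[0.564, -0.258, 0.029], [0.477, -0.271, 0.029]] tested [[0.427, 0.098, 0.05]]
brush [[0.681, 0.112, 0.015], [0.686, 0.015, 0.015], [0.669, 0.011, 0.015]]
[ 1.329  0.261 -0.139  1.173  0.     1.571]
```

Emit:
jog_arm --moves '[[[0,0,-20],[0,0,8],85]]'

```text
clock: 0.2
tool_pos: [0.1251, 0.5075, 0.2485]
ee_rot: [[-0.927, 0.375, -0.002], [0.375, 0.927, -0.007], [-0.001, -0.007, -1.0]]
ft_force: [-0.3, 0.0, 0.6]
width: 0.0848
```

```bash
python3 - <<'E'
from h import *
s=st(); print(np.round(s['joint_positions'],3))
E
```

```text
t 0.2 pos [0.1251 0.5075 0.2485] w 0.0848 F [-0.3  0.   0.6]
[[-0.927  0.375 -0.002]
 [ 0.375  0.927 -0.007]
 [-0.001 -0.007 -1.   ]]
[ 1.329  0.255 -0.1    1.223  0.     1.714]
```

Emit:
jog_arm --moves '[[[0,0,0],[0,0,-8.2],85],[[0,0,0],[0,0,-8.2],85],[[0,0,0],[0,0,-8.3],85],[[-21,-31,0],[0,0,0],85],[[-22,-31,0],[0,0,0],85],[[-21,-31,0],[0,0,0],85],[[-22,-31,0],[0,0,0],85],[[-21,-31,0],[0,0,0],85],[[-22,-31,0],[0,0,0],85],[[-21,-31,0],[0,0,0],85]]'

```text
clock: 1.2
tool_pos: [0.2868, 0.2989, 0.251]
ee_rot: [[-0.999, -0.05, -0.0], [-0.05, 0.999, -0.0], [0.0, -0.0, -1.0]]
ft_force: [0.3, 0.9, 1.0]
width: 0.085
```

Emit:
jog_arm --moves '[[[-22,-31,0],[0,0,0],85],[[-21,-31,0],[0,0,0],85],[[-22,-31,0],[0,0,0],85],[[-21,-31,0],[0,0,0],85],[[-22,-29,0],[0,0,0],85],[[0,0,0],[0,0,0],85],[[0,0,0],[0,0,0],85]]'

```text
clock: 1.9
tool_pos: [0.4016, 0.1524, 0.2509]
ee_rot: [[-0.999, -0.047, -0.001], [-0.047, 0.999, 0.0], [0.001, 0.0, -1.0]]
ft_force: [-1.0, 0.5, -0.2]
width: 0.085
```

```bash
python3 - <<'E'
from h import *
s=st(); a=snap('wrist','w1')
cv2.imwrite('pics/w1b.png',cv2.resize(a,(800,600),interpolation=cv2.INTER_CUBIC)[:,:,::-1])
E
```

```text
t 1.9 pos [0.4016 0.1524 0.2509] w 0.085 F [-1.   0.5 -0.2]
[[-0.999 -0.047 -0.001]
 [-0.047  0.999  0.   ]
 [ 0.001  0.    -1.   ]]
```

View pics/w1b.png

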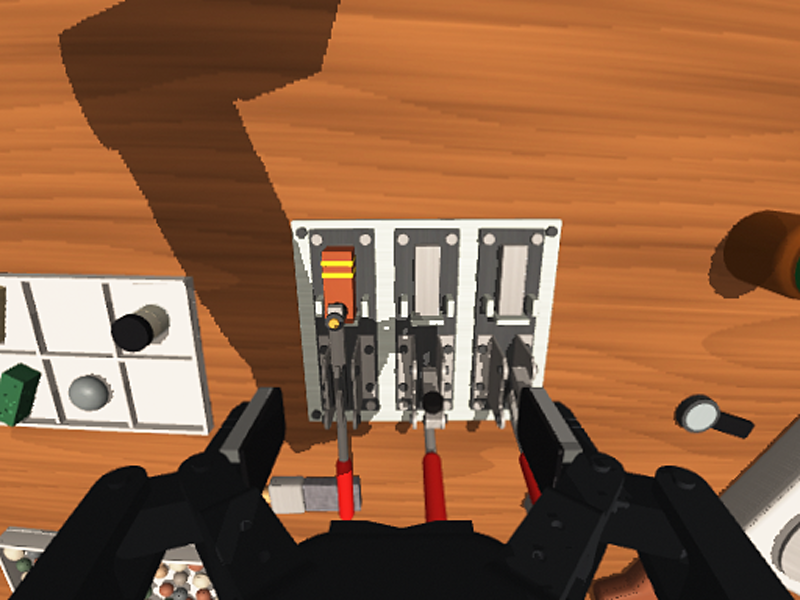

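```bash
python3 - <<'E'
from h import *
c=load('w1'); f=lambda P,z:np.round(p2w(c,np.array(P)/1.5625,z),4)
print('plate',f([(291,220),(562,219),(309,421)],.01).tolist())
print('foot2 near corners',f([(396,229),(460,229),(479,229),(543,229),(310,230),(375,229)],.015).tolist())
for z in(.027,.030,.033): print('anvil2',f([(415,247),(440,247),(414,318),(440,318)],z).tolist(),'anvil3',f([(500,247),(527,247),(497,318),(524,318)],z).tolist())
print('tested near',f([(323,248),(353,247)],.054).tolist())
print('grip1 end',f([(346,519),(345,460)],.079).tolist())
print('grip2 end',f([(436,522),(432,455)],.18).tolist(),f([(436,522)],.2).tolist())
E
```

```text
plate [[0.371, 0.0514, 0.01], [0.3583, 0.2993, 0.01], [0.5855, 0.0624, 0.01]]
foot2 near corners [[0.3743, 0.1477, 0.015], [0.3715, 0.2056, 0.015], [0.3707, 0.2228, 0.015], [0.3677, 0.2813, 0.015], [0.3786, 0.0697, 0.015], [0.3751, 0.1287, 0.015]]
anvil2 [[0.3876, 0.1653, 0.027], [0.3866, 0.1875, 0.027], [0.4549, 0.1682, 0.027], [0.4538, 0.1926, 0.027]] anvil3 [[0.384, 0.2409, 0.027], [0.3828, 0.2651, 0.027], [0.4513, 0.2464, 0.027], [0.4501, 0.272, 0.027]]
anvil2 [[0.3871, 0.1651, 0.03], [0.386, 0.1872, 0.03], [0.4538, 0.168, 0.03], [0.4527, 0.1923, 0.03]] anvil3 [[0.3834, 0.2402, 0.03], [0.3822, 0.2642, 0.03], [0.4502, 0.2456, 0.03], [0.449, 0.271, 0.03]]
anvil2 [[0.3865, 0.165, 0.033], [0.3855, 0.1868, 0.033], [0.4527, 0.1679, 0.033], [0.4515, 0.1919, 0.033]] anvil3 [[0.3829, 0.2394, 0.033], [0.3817, 0.2632, 0.033], [0.4491, 0.2448, 0.033], [0.448, 0.27, 0.033]]
tested near [[0.3868, 0.0884, 0.054], [0.3849, 0.1131, 0.054]]
grip1 end [[0.6497, 0.1108, 0.079], [0.5781, 0.11, 0.079]]
grip2 end [[0.5429, 0.1835, 0.18], [0.4882, 0.1767, 0.18]] [[0.5218, 0.1803, 0.2]]
```

Emit:
jog_arm --moves '[[[-31,-8,0],[0,0,-0.2],45],[[-32,-8,0],[0,0,0],45],[[-31,-8,0],[0,0,0],45],[[-32,-8,0],[0,0,0],45],[[-31,-7,0],[0,0,0],45],[[-32,-7,0],[0,0,0],45],[[-31,-7,0],[0,0,0],45],[[0,0,30],[0,0,0],45],[[0,0,30],[0,0,0],45],[[0,0,30],[0,0,0],45]]' --force 25

```text
clock: 2.95
tool_pos: [0.6238, 0.1136, 0.1601]
ee_rot: [[-0.998, -0.056, -0.0], [-0.056, 0.998, 0.0], [0.0, 0.0, -1.0]]
ft_force: [0.2, -0.7, 0.2]
width: 0.0449
```

```bash
python3 - <<'E'
from h import *
s=st(); a=snap('wrist','w2')
cv2.imwrite('pics/w2b.png',cv2.resize(a,(800,600),interpolation=cv2.INTER_CUBIC)[:,:,::-1])
E
```

```text
t 2.95 pos [0.6238 0.1136 0.1601] w 0.0449 F [ 0.2 -0.7  0.2]
[[-0.998 -0.056 -0.   ]
 [-0.056  0.998  0.   ]
 [ 0.     0.    -1.   ]]
```

View pics/w2b.png

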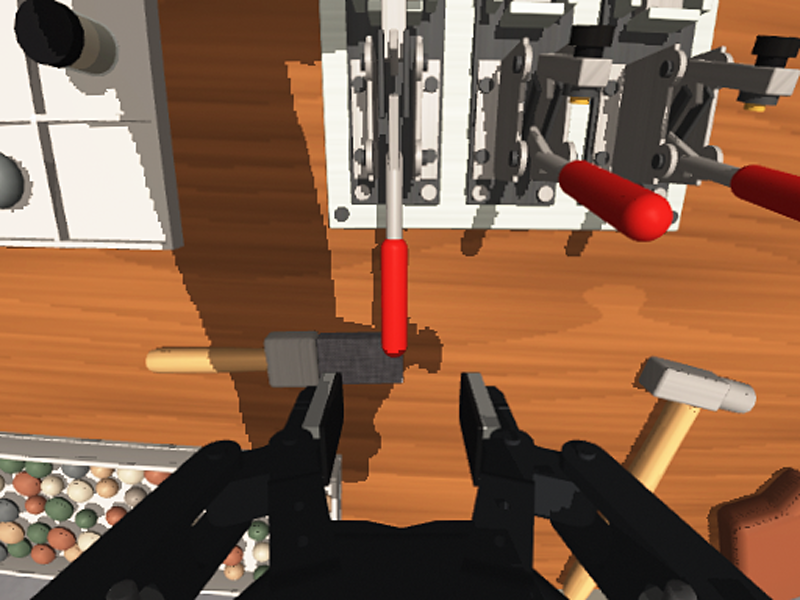

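```bash
python3 - <<'E'
from h import *
c=load('w2'); f=lambda P,z:np.round(p2w(c,np.array(P)/1.5625,z),4)
for z in (.074,.078,.082): print('grip1',f([(394,240),(395,350)],z).tolist())
print('plate far',f([(331,229),(679,229)],.01).tolist())
print('brush',f([(318,380),(400,380),(400,335)],.02).tolist())
print(f([(653,222)],.185))
E
```

```text
grip1 [[0.5804, 0.1083, 0.074], [0.6468, 0.1122, 0.074]]
grip1 [[0.5797, 0.1084, 0.078], [0.6449, 0.1122, 0.078]]
grip1 [[0.579, 0.1084, 0.082], [0.6431, 0.1121, 0.082]]
plate far [[0.5863, 0.0635, 0.01], [0.5716, 0.311, 0.01]]
brush [[0.7006, 0.0551, 0.02], [0.697, 0.1179, 0.02], [0.6597, 0.1159, 0.02]]
[[0.5513 0.1823 0.185 ]]
```

Emit:
jog_arm --moves '[[[3,-3,0],[0,0,0.3],45],[[0,0,25],[0,0,0],45],[[0,0,25],[0,0,0],45],[[0,0,25],[0,0,0],45],[[0,0,25],[0,0,0],45],[[0,0,0],[0,0,0],5],[[0,0,0],[0,0,0],5],[[0,0,0],[0,0,0],5],[[0,0,0],[0,0,0],5],[[0,0,0],[0,0,0],5]]' --force 30

```text
clock: 4.0
tool_pos: [0.6222, 0.1094, 0.0632]
ee_rot: [[-0.999, -0.049, 0.002], [-0.049, 0.999, 0.002], [-0.002, 0.002, -1.0]]
ft_force: [-2.5, 2.8, 5.1]
width: 0.0142
```

Emit:
jog_arm --moves '[[[0.5,0,-7.5],[0,0,0],5],[[1.6,0,-7.6],[0,0,0],5],[[4.6,0,-14.1],[0,0,0],5],[[6.9,0,-13.1],[0,0,0],5],[[9.1,0,-11.7],[0,0,0],5],[[11,0,-9.9],[0,0,0],5],[[12.6,0,-7.8],[0,0,0],5],[[13.7,0,-5.6],[0,0,0],5],[[8.7,0,-2.1],[0,0,0],5],[[0,0,0],[0,0,0],5]]'

```text
clock: 5.0
tool_pos: [0.5528, 0.1058, 0.142]
ee_rot: [[-0.999, -0.048, 0.002], [-0.048, 0.999, 0.001], [-0.002, 0.001, -1.0]]
ft_force: [1.6, 4.8, -0.6]
width: 0.0132
```

Emit:
jog_arm --moves '[[[0,0,0],[0,0,0],35],[[0,0,0],[0,0,0],35],[[0,0,-20],[0,0,0],35],[[0,0,-25],[0,0,0],35],[[0,0,-25],[0,0,0],50],[[35,1,0],[0,0,0],50],[[35,1,0],[0,0,0],50],[[35,1,0],[0,0,0],50],[[35,1,0],[0,0,0],50],[[0,0,0],[0,0,0],50]]'

```text
clock: 6.0
tool_pos: [0.4075, 0.1009, 0.2103]
ee_rot: [[-0.999, -0.048, -0.005], [-0.048, 0.999, -0.003], [0.005, -0.002, -1.0]]
ft_force: [0.6, 1.2, 0.3]
width: 0.0502
```

```bash
python3 - <<'E'
from h import *
s=st(); a=snap('wrist','w3')
cv2.imwrite('pics/w3b.png',cv2.resize(a,(800,600),interpolation=cv2.INTER_CUBIC)[:,:,::-1])
E
```

```text
t 6.0 pos [0.4075 0.1009 0.2103] w 0.0502 F [0.6 1.2 0.3]
[[-0.999 -0.048 -0.005]
 [-0.048  0.999 -0.003]
 [ 0.005 -0.002 -1.   ]]
```

View pics/w3b.png

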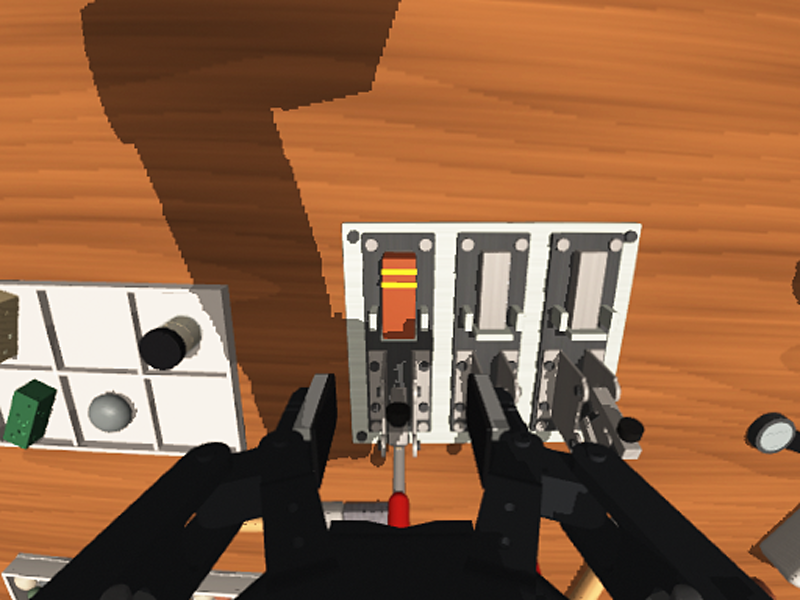

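```bash
python3 - <<'E'
from h import *
c=load('w3'); f=lambda P,z:np.round(p2w(c,np.array(P)/1.5625,z),4)
for z in (.048,.052,.056): print('bar',f([(382,253),(417,253),(381,338),(415,338)],z).tolist(),f([(399,296)],z).tolist())
for z in (.026,.03): print('anvil2',f([(479,252),(508,252),(478,331),(511,331)],z).tolist(),'anv3',f([(574,252),(604,252),(571,330),(603,330)],z).tolist())
E
```

```text
bar [[0.3869, 0.0864, 0.048], [0.3857, 0.1123, 0.048], [0.4553, 0.0878, 0.048], [0.454, 0.1148, 0.048]] [[0.4197, 0.1005, 0.048]]
bar [[0.3861, 0.0865, 0.052], [0.3849, 0.1122, 0.052], [0.4536, 0.088, 0.052], [0.4523, 0.1146, 0.052]] [[0.4185, 0.1005, 0.052]]
bar [[0.3853, 0.0867, 0.056], [0.3841, 0.112, 0.056], [0.4519, 0.0881, 0.056], [0.4506, 0.1144, 0.056]] [[0.4172, 0.1005, 0.056]]
anvil2 [[0.3869, 0.1626, 0.026], [0.3857, 0.1858, 0.026], [0.4544, 0.169, 0.026], [0.4531, 0.1971, 0.026]] anv3 [[0.3829, 0.239, 0.026], [0.3816, 0.2635, 0.026], [0.4498, 0.2485, 0.026], [0.4486, 0.2764, 0.026]]
anvil2 [[0.3861, 0.1619, 0.03], [0.3849, 0.1847, 0.03], [0.4528, 0.1682, 0.03], [0.4515, 0.1959, 0.03]] anv3 [[0.3822, 0.2373, 0.03], [0.3809, 0.2615, 0.03], [0.4483, 0.2467, 0.03], [0.447, 0.2742, 0.03]]
```

Emit:
jog_arm --moves '[[[-9,-1,0],[0,0,0],50],[[0,0,30],[0,0,0],50],[[0,0,30],[0,0,0],50],[[0,0,30],[0,0,0],50],[[0,0,30],[0,0,0],50],[[0,0,30],[0,0,0],50],[[0,0,20],[0,0,0],50],[[0,0,14],[0,0,0],50],[[0,0,0],[0,0,0],50]]'

```text
clock: 6.95
tool_pos: [0.4225, 0.1014, 0.0247]
ee_rot: [[-0.999, -0.047, -0.003], [-0.047, 0.999, -0.001], [0.003, -0.001, -1.0]]
ft_force: [-0.7, 0.3, -0.1]
width: 0.0496
```

Emit:
jog_arm --moves '[[[0,0,0],[0,0,0],15],[[0,0,0],[0,0,0],15],[[0,0,0],[0,0,0],15],[[0,0,0],[0,0,0],15],[[0,0,0],[0,0,0],15]]' --force 60

```text
clock: 7.45
tool_pos: [0.4237, 0.1008, 0.0275]
ee_rot: [[-0.999, -0.047, 0.004], [-0.047, 0.999, -0.003], [-0.004, -0.003, -1.0]]
ft_force: [3.2, -5.5, -2.8]
width: 0.0238
```

Emit:
jog_arm --moves '[[[0,0,-20],[0,0,0],15],[[0,0,-35],[0,0,0],15],[[0,0,-40],[0,0,0],15],[[0,0,-40],[0,0,0],15],[[0,0,-40],[0,0,0],15],[[0,-30,0],[0,0,1.6],15],[[-26,-35,0],[0,0,0],15],[[-26,-35,0],[0,0,0],15],[[-26,-35,0],[0,0,0],15],[[-26,-35,0],[0,0,0],15]]'

```text
clock: 8.45
tool_pos: [0.5312, -0.0671, 0.2027]
ee_rot: [[-1.0, -0.02, 0.002], [-0.02, 1.0, 0.001], [-0.002, 0.001, -1.0]]
ft_force: [0.3, 1.2, -0.2]
width: 0.0241
```

Emit:
jog_arm --moves '[[[-22,-33,0],[0,0,0],15],[[0,0,20],[0,0,0],15],[[0,0,20],[0,0,0],15],[[0,0,0],[0,0,0],15]]'

```text
clock: 8.85
tool_pos: [0.5508, -0.0983, 0.1596]
ee_rot: [[-1.0, -0.019, -0.005], [-0.019, 1.0, 0.002], [0.005, 0.002, -1.0]]
ft_force: [-0.7, -0.5, -1.6]
width: 0.0236
```

```bash
python3 - <<'E'
from h import *
s=st(); a=snap('wrist','w4')
cv2.imwrite('pics/w4b.png',cv2.resize(a,(800,600),interpolation=cv2.INTER_CUBIC)[:,:,::-1])
E
```

```text
t 8.85 pos [ 0.5508 -0.0983  0.1596] w 0.0236 F [-0.7 -0.5 -1.6]
[[-1.    -0.019 -0.005]
 [-0.019  1.     0.002]
 [ 0.005  0.002 -1.   ]]
```

View pics/w4b.png

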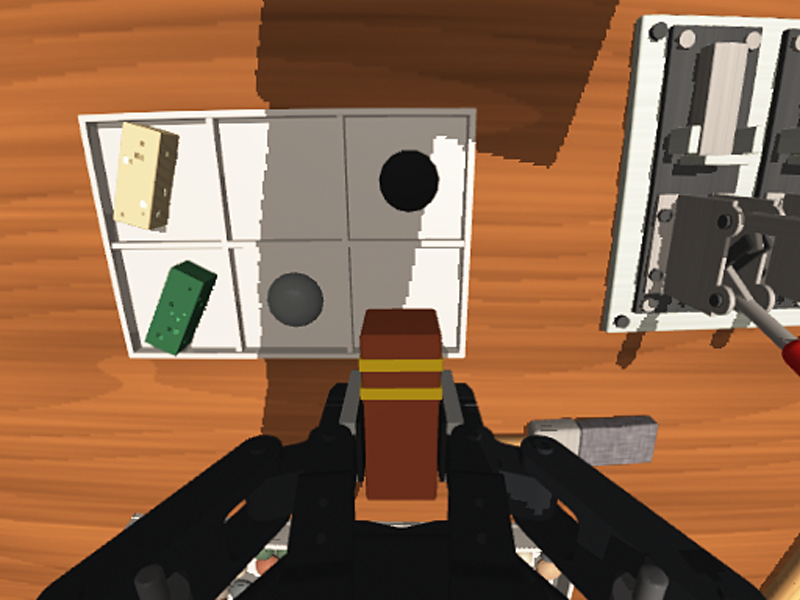

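```bash
python3 - <<'E'
from h import *
c=load('w4'); f=lambda P,z:np.round(p2w(c,np.array(P)/1.5625,z),4)
T=f([(80,115),(476,108),(465,357),(130,357)],.016);print(T.tolist(),T.mean(0))
print('divider cross',f([(350,241),(230,242)],.016))
print('vial',f([(409,180)],.044),'pebble',f([(296,300)],.02))
print('bar far/near end in view',f([(438,333),(368,333),(364,497),(437,497)],.19).tolist())
E
```

```text
[[0.4369, -0.3087, 0.016], [0.4316, -0.0518, 0.016], [0.6048, -0.0474, 0.016], [0.6102, -0.3061, 0.016]] [ 0.520875 -0.1785    0.016   ]
divider cross [[ 0.5179 -0.1329  0.016 ]
 [ 0.5198 -0.2167  0.016 ]]
vial [[ 0.4757 -0.0937  0.044 ]] pebble [[ 0.5602 -0.1719  0.02  ]]
bar far/near end in view [[0.5138, -0.0873, 0.19], [0.5142, -0.1077, 0.19], [0.5749, -0.1096, 0.19], [0.5744, -0.0847, 0.19]]
```

Emit:
jog_arm --moves '[[[-15,5,0],[0,0,0],15],[[0,0,30],[0,0,0],15],[[0,0,30],[0,0,0],15],[[0,0,30],[0,0,0],15],[[0,0,30],[0,0,0],15],[[0,0,18],[0,0,0],15],[[0,0,8],[0,0,0],15],[[0,0,0],[0,0,0],15]]'

```text
clock: 9.7
tool_pos: [0.5677, -0.0929, 0.0159]
ee_rot: [[-1.0, -0.02, -0.0], [-0.02, 1.0, 0.0], [0.0, 0.0, -1.0]]
ft_force: [0.2, 0.6, -0.4]
width: 0.0239
```

```bash
python3 - <<'E'
from h import *
st()
E
```

```text
t 9.7 pos [ 0.5677 -0.0929  0.0159] w 0.0239 F [ 0.2  0.6 -0.4]
[[-1.   -0.02 -0.  ]
 [-0.02  1.    0.  ]
 [ 0.    0.   -1.  ]]
```

Emit:
jog_arm --moves '[[[0,0,4],[0,0,0],15],[[0,0,3],[0,0,0],15],[[0,0,1],[0,0,0],15],[[0,0,0],[0,0,0],15]]'

```text
clock: 10.1
tool_pos: [0.5678, -0.0933, 0.0081]
ee_rot: [[-1.0, -0.02, 0.001], [-0.02, 1.0, -0.0], [-0.001, -0.0, -1.0]]
ft_force: [1.2, -0.4, -0.6]
width: 0.0238
```

Emit:
jog_arm --moves '[[[0,0,2],[0,0,0],15],[[0,0,0],[0,0,0],36],[[0,0,0],[0,0,0],36],[[0,0,-10],[0,0,0],36],[[0,0,-30],[0,0,0],36],[[0,0,-40],[0,0,0],36],[[0,0,-40],[0,0,0],50],[[18,-40,-30],[0,0,0],50],[[18,-40,0],[0,0,0],50],[[18,-40,0],[0,0,0],50]]'

```text
clock: 11.1
tool_pos: [0.5178, -0.2132, 0.1566]
ee_rot: [[-1.0, -0.022, 0.004], [-0.022, 1.0, -0.002], [-0.004, -0.002, -1.0]]
ft_force: [1.0, -0.9, -0.1]
width: 0.0501
```

Emit:
jog_arm --moves '[[[18,-40,0],[0,0,0],50],[[0,0,0],[0,0,0],50]]'

```text
clock: 11.3
tool_pos: [0.498, -0.2567, 0.1551]
ee_rot: [[-1.0, -0.014, 0.001], [-0.014, 1.0, -0.003], [-0.0, -0.003, -1.0]]
ft_force: [0.2, -0.6, 0.0]
width: 0.0502
```

```bash
python3 - <<'E'
from h import *
s=st(); a=snap('wrist','w5')
cv2.imwrite('pics/w5b.png',cv2.resize(a,(800,600),interpolation=cv2.INTER_CUBIC)[:,:,::-1])
E
```

```text
t 11.3 pos [ 0.498  -0.2567  0.1551] w 0.0502 F [ 0.2 -0.6  0. ]
[[-1.    -0.014  0.001]
 [-0.014  1.    -0.003]
 [-0.    -0.003 -1.   ]]
```

View pics/w5b.png

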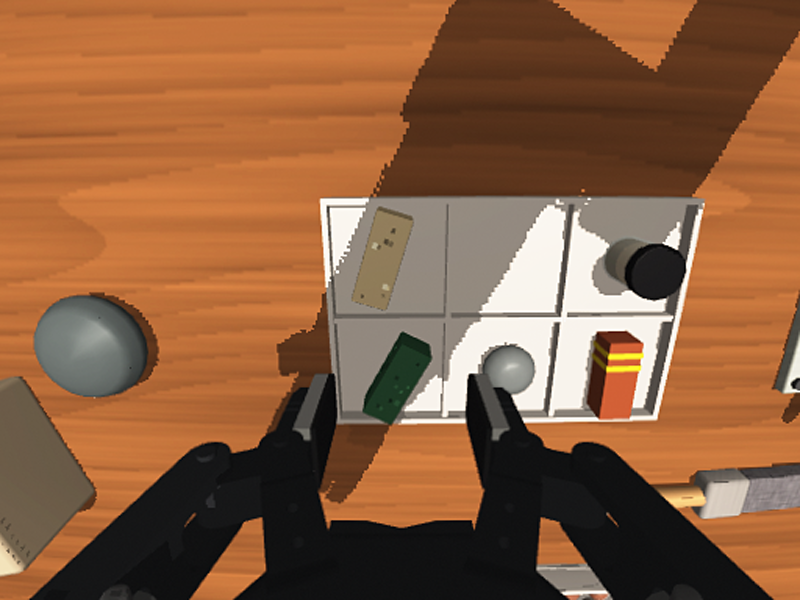

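```bash
cat > fit.py <<'E'
from h import *
from scipy.optimize import minimize
def fit(fn,mask,x0,zmid):
    c=load(fn)
    B=np.array([[a,b,d] for a in(-.032,.032) for b in(-.0125,.0125) for d in(-.0125,.0125)])
    S=4
    mm=cv2.resize(mask.astype(np.uint8),None,fx=S,fy=S,interpolation=cv2.INTER_NEAREST)
    def cost(q):
        x,y,w=q[0]/100,q[1]/100,q[2]/10; R=np.array([[np.cos(w),-np.sin(w),0],[np.sin(w),np.cos(w),0],[0,0,1]])
        h=cv2.convexHull((w2p(c,B@R.T+[x,y,zmid])*S+S/2).astype(np.float32)).astype(np.int32)
        m=np.zeros_like(mm); cv2.fillConvexPoly(m,h,1)
        return 1-(m&mm).sum()/(m|mm).sum()
    q0=np.array([x0[0]*100,x0[1]*100,x0[2]*10])
    r=minimize(cost,q0,method='Nelder-Mead',options=dict(initial_simplex=q0+np.vstack([np.zeros(3),np.eye(3)*[1,1,1.5]])))
    return r.x/[100,100,10],1-r.fun
def biggest(m):
    m=cv2.morphologyEx(m.astype(np.uint8),cv2.MORPH_CLOSE,np.ones((5,5)))
    n,l,s,_=cv2.connectedComponentsWithStats(m); return l==1+np.argmax(s[1:,4])
E
python3 - <<'E'
from fit import *
im=cv2.imread('pics/w5.png').astype(int); b,g,r=im[...,0],im[...,1],im[...,2]
roi=np.zeros(g.shape,bool); roi[125:275,212:285]=1
ms=biggest((g>r*1.25)&(g>b*1.1)&roi)
mx=im.max(2); sat=(mx-im.min(2))/np.maximum(mx,1); roi[:,:]=0; roi[128:203,215:280]=1
ml=biggest((sat>.2)&(sat<.6)&(mx>80)&roi)
print(ms.sum(),ml.sum())
print(fit('w5',ms,(.56,-.258,-.4),.0165)); print(fit('w5',ml,(.477,-.27,-.2),.0165))
E
```

```text
1356 1536
(array([ 0.56903408, -0.25936935, -0.45167604]), np.float64(0.9343519357762528))
(array([ 0.4756144 , -0.26949642, -0.28697736]), np.float64(0.9675690695458876))
```

Emit:
jog_arm --moves '[[[0,0,0],[0,0,8.5],40],[[0,0,0],[0,0,8.5],40],[[0,0,0],[0,0,0.6],40],[[18,-18.6,0],[0,0,0],40],[[0,0,35],[0,0,0],40],[[0,0,35],[0,0,0],40],[[0,0,35],[0,0,0],40],[[0,0,0],[0,0,0],40]]'

```text
clock: 12.15
tool_pos: [0.4739, -0.2621, 0.0451]
ee_rot: [[-0.96, 0.28, -0.008], [0.28, 0.96, 0.005], [0.009, 0.002, -1.0]]
ft_force: [-1.6, 0.6, 0.0]
width: 0.0402
```

```bash
python3 - <<'E'
from h import *
st(); st()
E
```

```text
t 12.15 pos [ 0.4739 -0.2621  0.0451] w 0.0402 F [-1.6  0.6  0. ]
[[-0.96   0.28  -0.008]
 [ 0.28   0.96   0.005]
 [ 0.009  0.002 -1.   ]]
t 12.15 pos [ 0.4739 -0.2621  0.0451] w 0.0402 F [-1.6  0.6  0. ]
[[-0.96   0.28  -0.008]
 [ 0.28   0.96   0.005]
 [ 0.009  0.002 -1.   ]]
```

Emit:
jog_arm --moves '[[[0,0,0],[0,0,0],40],[[0,0,0],[0,0,0],40]]'

```text
clock: 12.35
tool_pos: [0.479, -0.2654, 0.0509]
ee_rot: [[-0.959, 0.282, 0.003], [0.282, 0.959, -0.002], [-0.003, -0.001, -1.0]]
ft_force: [0.0, -0.3, 0.8]
width: 0.0399
```

Emit:
jog_arm --moves '[[[0,0,0],[0,0,0],40]]'

```text
clock: 12.45
tool_pos: [0.479, -0.2657, 0.051]
ee_rot: [[-0.959, 0.282, 0.004], [0.282, 0.959, -0.002], [-0.004, -0.001, -1.0]]
ft_force: [0.7, -0.3, 0.1]
width: 0.0401
```

```bash
python3 - <<'E'
from fit import *
a=snap('wrist','w6'); st()
cv2.imwrite('pics/w6b.png',cv2.resize(a,(800,600),interpolation=cv2.INTER_CUBIC)[:,:,::-1])
E
```

```text
t 12.5 pos [ 0.4788 -0.2656  0.0508] w 0.0401 F [ 0.1  0.1 -0.8]
[[-0.959  0.283  0.003]
 [ 0.283  0.959 -0.002]
 [-0.004 -0.001 -1.   ]]
```

View pics/w6b.png

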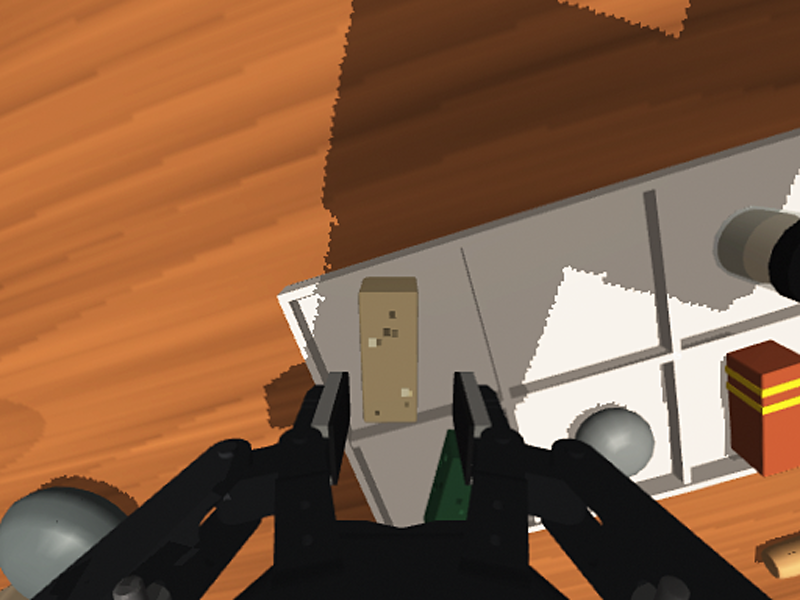

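```bash
python3 - <<'E'
from fit import *
im=cv2.imread('pics/w6.png').astype(int)
mx=im.max(2); sat=(mx-im.min(2))/np.maximum(mx,1); roi=np.zeros(mx.shape,bool); roi[174:273,226:272]=1
ml=biggest((sat>.2)&(sat<.6)&(mx>60)&roi); print(ml.sum())
q,i=fit('w6',ml,(.477,-.27,-.28),.0165); print(q,i)
s=monitor.observe(); d=s['ee_rot'].T@(np.r_[q[:2],.0165]-s['tool_pos']); print(d)
E
```

```text
3422
[ 0.4761812  -0.26958509 -0.28583743] 0.9781053311097961
[ 0.00150812 -0.00449845  0.03429309]
```

Emit:
jog_arm --moves '[[[1.5,-4.5,0],[0,0,0],40],[[0,0,20],[0,0,0],40],[[0,0,15],[0,0,0],40],[[0,0,7],[0,0,0],40],[[0,0,0],[0,0,0],40],[[0,0,0],[0,0,0],15],[[0,0,0],[0,0,0],15],[[0,0,0],[0,0,0],15],[[0,0,0],[0,0,0],15],[[0,0,0],[0,0,0],15]]' --force 60

```text
clock: 13.5
tool_pos: [0.4752, -0.2692, 0.0077]
ee_rot: [[-0.959, 0.283, 0.001], [0.283, 0.959, -0.001], [-0.002, -0.0, -1.0]]
ft_force: [-0.4, -1.1, 5.1]
width: 0.024
```

Emit:
jog_arm --moves '[[[0,0,-15],[0,0,0],15],[[0,0,-35],[0,0,0],15],[[0,0,-50],[0,0,0],15],[[0,0,-50],[0,0,0],15],[[0,0,-50],[0,0,0],15],[[0,0,0],[0,0,-8],15],[[0,0,0],[0,0,-8],15],[[0,0,0],[0,0,-3.3],15],[[3.5,37,0],[0,0,0],15],[[3.5,37,0],[0,0,0],15]]'

```text
clock: 14.5
tool_pos: [0.4634, -0.1949, 0.2062]
ee_rot: [[-0.999, -0.048, -0.001], [-0.048, 0.999, 0.001], [0.001, 0.001, -1.0]]
ft_force: [0.0, 0.9, -0.9]
width: 0.0237
```

Emit:
jog_arm --moves '[[[3.5,37,0],[0,0,0],15],[[3.5,37,0],[0,0,0],15],[[3.5,37,0],[0,0,0],15],[[3.5,37,0],[0,0,0],15],[[3.5,37,0],[0,0,0],15],[[3.5,37,0],[0,0,0],15],[[3.5,37,0],[0,0,0],15],[[3,37,0],[0,0,0],15],[[0,0,0],[0,0,0],15],[[0,0,0],[0,0,0],15]]'

```text
clock: 15.5
tool_pos: [0.4212, 0.0994, 0.2066]
ee_rot: [[-0.999, -0.052, -0.001], [-0.052, 0.999, -0.001], [0.001, -0.001, -1.0]]
ft_force: [-0.3, -0.7, -1.0]
width: 0.0236
```

Emit:
jog_arm --moves '[[[0,0,30],[0,0,0],15],[[0,0,30],[0,0,0],15],[[0,0,30],[0,0,0],15],[[0,0,0],[0,0,0],15],[[0,0,0],[0,0,0],15],[[0,0,0],[0,0,0],15]]'

```text
clock: 16.1
tool_pos: [0.4231, 0.0987, 0.1184]
ee_rot: [[-0.999, -0.048, 0.002], [-0.048, 0.999, 0.0], [-0.002, 0.0, -1.0]]
ft_force: [0.6, -0.1, -0.9]
width: 0.024
```

```bash
python3 - <<'E'
from h import *
s=st(); a=snap('wrist','w7')
cv2.imwrite('pics/w7b.png',cv2.resize(a,(800,600),interpolation=cv2.INTER_CUBIC)[:,:,::-1])
E
```

```text
t 16.1 pos [0.4231 0.0987 0.1184] w 0.024 F [ 0.6 -0.1 -0.9]
[[-0.999 -0.048  0.002]
 [-0.048  0.999  0.   ]
 [-0.002  0.    -1.   ]]
```

View pics/w7b.png

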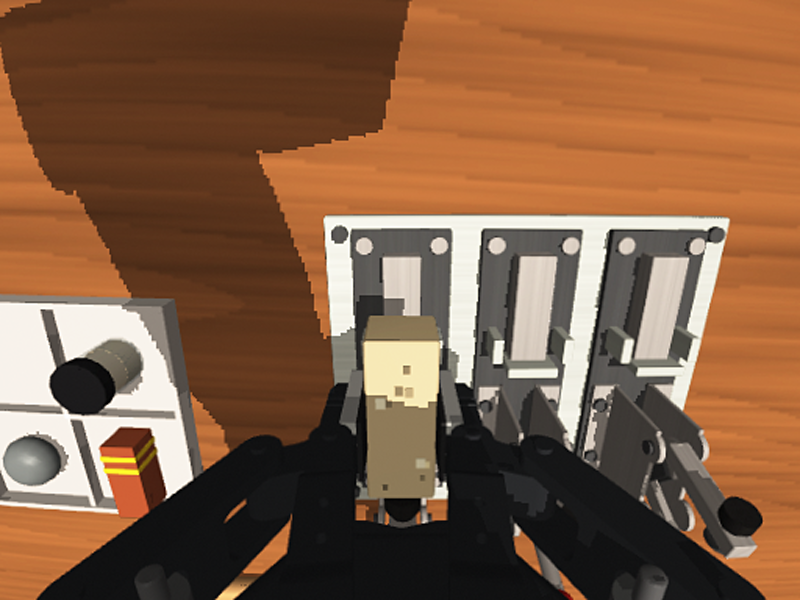

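```bash
python3 - <<'E'
from h import *
c=load('w7'); f=lambda P,z:np.round(p2w(c,np.array(P)/1.5625,z),4)
print('plate',f([(326,217),(729,217)],.01).tolist())
for z in(.026,.03):
  print('anv1',f([(382,256),(421,256)],z).mean(0),'anv2',f([(517,256),(556,256)],z).mean(0),f([(511,358),(552,358)],z).mean(0),'anv3',f([(653,256),(702,256)],z).tolist())
print('stop2 top',f([(505,360),(558,360)],.034).tolist())
print('bar',f([(366,340),(440,340),(368,497),(436,497)],.147).tolist())
E
```

```text
plate [[0.372, 0.0526, 0.01], [0.3586, 0.298, 0.01]]
anv1 [0.39005 0.0984  0.026  ] anv2 [0.3862  0.17605 0.026  ] [0.45095 0.18295 0.026  ] anv3 [[0.3825, 0.245, 0.026], [0.3808, 0.275, 0.026]]
anv1 [0.38915 0.09835 0.03   ] anv2 [0.38535 0.1747  0.03   ] [0.44905 0.18145 0.03   ] anv3 [[0.3818, 0.2424, 0.03], [0.3801, 0.2719, 0.03]]
stop2 top [[0.4491, 0.164, 0.034], [0.4478, 0.1964, 0.034]]
bar [[0.3896, 0.0876, 0.147], [0.3885, 0.1095, 0.147], [0.4491, 0.0893, 0.147], [0.448, 0.113, 0.147]]
```

Emit:
jog_arm --moves '[[[1.5,0,25],[0,0,0],15],[[0,0,25],[0,0,0],15],[[0,0,20],[0,0,0],15],[[0,0,5],[0,0,0],15],[[0,0,0],[0,0,0],15],[[0,0,3],[0,0,0],15],[[0,0,2],[0,0,0],15],[[0,0,2],[0,0,0],15],[[0,0,0],[0,0,0],15],[[0,0,0],[0,0,0],15]]'

```text
clock: 17.15
tool_pos: [0.4191, 0.0989, 0.0374]
ee_rot: [[-0.999, -0.05, -0.001], [-0.05, 0.999, 0.001], [0.001, 0.001, -1.0]]
ft_force: [-9.7, -0.2, 18.5]
width: 0.024
```

Emit:
jog_arm --moves '[[[0,0,-2],[0,0,0],15],[[0,0,0],[0,0,0],15],[[0,0,0],[0,0,0],15]]'

```text
clock: 17.45
tool_pos: [0.422, 0.0992, 0.0382]
ee_rot: [[-0.999, -0.05, 0.003], [-0.05, 0.999, 0.001], [-0.003, 0.001, -1.0]]
ft_force: [-1.6, -0.1, 7.9]
width: 0.024
```

```bash
python3 - <<'E'
from h import *
s=st(); a=snap('wrist','w8'); b=snap('top','top1')
cv2.imwrite('pics/w8b.png',np.hstack([cv2.resize(a[120:330,160:360],(500,525),interpolation=cv2.INTER_CUBIC),cv2.resize(b[175:250,155:240],(300,525),interpolation=cv2.INTER_CUBIC)])[:,:,::-1])
E
```

```text
t 17.45 pos [0.422  0.0992 0.0382] w 0.024 F [-1.6 -0.1  7.9]
[[-0.999 -0.05   0.003]
 [-0.05   0.999  0.001]
 [-0.003  0.001 -1.   ]]
```

View pics/w8b.png

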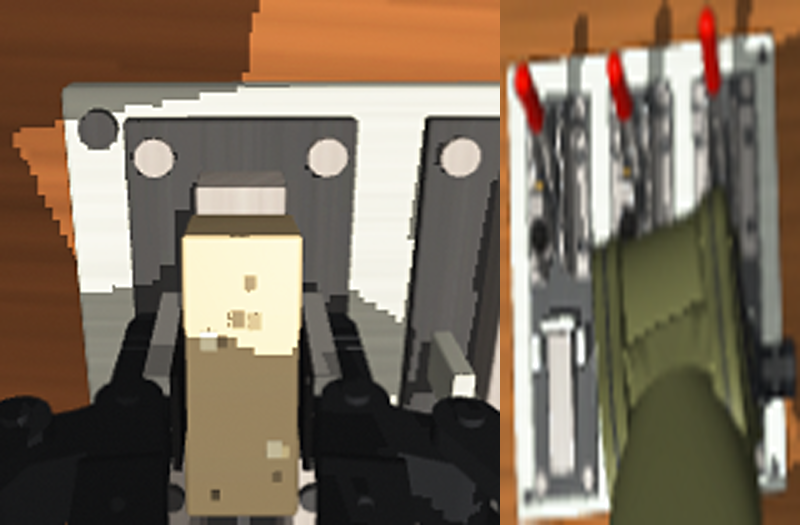

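```bash
python3 - <<'E'
from h import *
c=load('w8'); f=lambda P,z:np.round(p2w(c,np.array([(160+u/2.5,120+v/2.5) for u,v in P]),z),4).tolist()
for z0 in (.028,.034): print(z0,'top near',f([(183,236),(301,236)],z0+.025),'bot near',f([(187,214),(297,216)],z0),'far top',f([(187,515),(299,515)],z0+.025))
for z in (.026,.030): print('anvil near top',f([(196,185),(285,185)],z))
print(f([(203,174),(280,174)],.014))
print('plate',f([(63,86)],.01), 'foot',f([(126,119),(357,119)],.015))
E
```

```text
0.028 top near [[0.3928, 0.0866, 0.053], [0.3916, 0.111, 0.053]] bot near [[0.3977, 0.0856, 0.028], [0.3969, 0.1126, 0.028]] far top [[0.4678, 0.0889, 0.053], [0.4665, 0.1166, 0.053]]
0.034 top near [[0.3902, 0.087, 0.059], [0.3891, 0.1103, 0.059]] bot near [[0.3954, 0.086, 0.034], [0.3946, 0.1119, 0.034]] far top [[0.4617, 0.0892, 0.059], [0.4604, 0.1156, 0.059]]
anvil near top [[0.3908, 0.0875, 0.026], [0.3897, 0.1093, 0.026]]
anvil near top [[0.3894, 0.0877, 0.03], [0.3884, 0.1089, 0.03]]
[[0.3918, 0.0886, 0.014], [0.3908, 0.1088, 0.014]]
plate [[0.371, 0.0516, 0.01]] foot [[0.3777, 0.0686, 0.015], [0.3749, 0.1272, 0.015]]
```

Emit:
jog_arm --moves '[[[0,0,-12],[0,0,0],15],[[11,0,0],[0,0,0],15],[[0,0,0],[0,0,0],15],[[0,0,6],[0,0,0],15],[[0,0,4],[0,0,0],15],[[0,0,2],[0,0,0],15],[[0,0,0],[0,0,0],15],[[0,0,0],[0,0,0],15]]'

```text
clock: 18.35
tool_pos: [0.4092, 0.0983, 0.0367]
ee_rot: [[-0.999, -0.05, -0.0], [-0.05, 0.999, -0.0], [0.0, -0.0, -1.0]]
ft_force: [-0.3, -0.1, -1.3]
width: 0.0237
```

Emit:
jog_arm --moves '[[[0,0,2],[0,0,0],15],[[0,0,0],[0,0,0],15],[[0,0,0],[0,0,0],15]]'

```text
clock: 18.65
tool_pos: [0.4096, 0.0984, 0.0359]
ee_rot: [[-0.999, -0.05, 0.001], [-0.05, 0.999, 0.0], [-0.001, 0.0, -1.0]]
ft_force: [-1.4, -1.1, 10.4]
width: 0.0239
```

Emit:
jog_arm --moves '[[[0,0,1],[0,0,0],32],[[0,0,0],[0,0,0],34],[[0,0,0],[0,0,0],34],[[0,0,-20],[0,0,0],34],[[0,0,-35],[0,0,0],34],[[0,0,-45],[0,0,0],34],[[20,0,-30],[0,0,0],34],[[0,0,0],[0,0,0],34],[[0,0,0],[0,0,0],34],[[0,0,0],[0,0,0],34]]'

```text
clock: 19.65
tool_pos: [0.3888, 0.0972, 0.1628]
ee_rot: [[-0.999, -0.05, -0.001], [-0.05, 0.999, -0.0], [0.001, -0.0, -1.0]]
ft_force: [-0.5, -0.6, -1.3]
width: 0.0341
```

```bash
python3 - <<'E'
from h import *
s=st(); a=snap('wrist','w9')
cv2.imwrite('pics/w9b.png',cv2.resize(a[130:330,190:450],(780,600),interpolation=cv2.INTER_CUBIC)[:,:,::-1])
E
```

```text
t 19.65 pos [0.3888 0.0972 0.1628] w 0.0341 F [-0.5 -0.6 -1.3]
[[-0.999 -0.05  -0.001]
 [-0.05   0.999 -0.   ]
 [ 0.001 -0.    -1.   ]]
```

View pics/w9b.png

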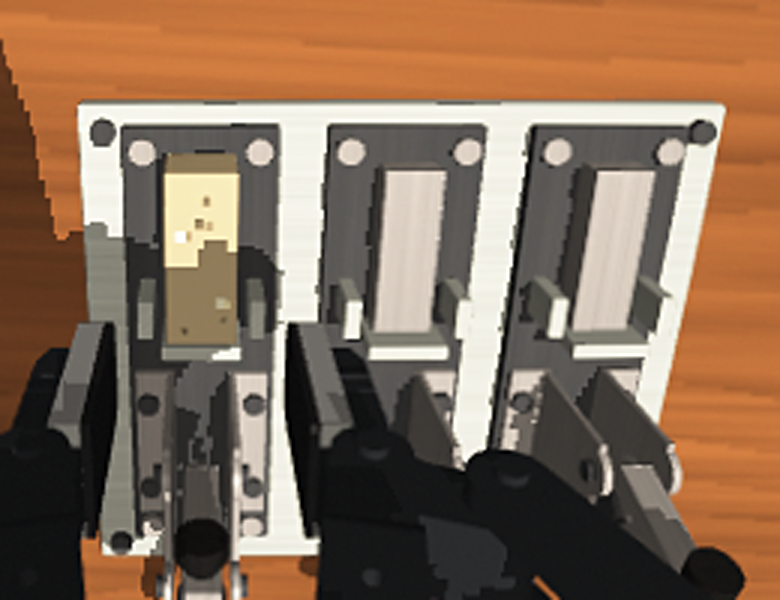

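```bash
python3 - <<'E'
from fit import *
im=cv2.imread('pics/w9.png').astype(int); mx=im.max(2); sat=(mx-im.min(2))/np.maximum(mx,1)
roi=np.zeros(mx.shape,bool); roi[180:247,242:272]=1
m=biggest((sat>.2)&(sat<.65)&(mx>60)&roi); print(m.sum())
for z in (.0385,.0405,.0425): print(z,fit('w9',m,(.418,.1,.05),z))
c=load('w9'); f=lambda P,z:np.round(p2w(c,np.array([(190+u/3,130+v/3) for u,v in P]),z),4).tolist()
print('stop1 top front',f([(163,347),(240,347)],.035)); print('stop2',f([(368,347),(448,347)],.035),'anvil2 near',f([(383,168),(446,168)],.028),'anvil2 far',f([(372,332),(432,332)],.028))
print('anv3',f([(595,168),(656,168),(574,330),(632,330)],.028))
E
```

```text
1596
0.0385 (array([0.41549222, 0.09930909, 0.04802809]), np.float64(0.9733411397345824))
0.0405 (array([0.41495643, 0.09923069, 0.04709449]), np.float64(0.9720681227450828))
0.0425 (array([0.41389861, 0.09911388, 0.04620606]), np.float64(0.9669729708946903))
stop1 top front [[0.4589, 0.0874, 0.035], [0.4575, 0.1169, 0.035]]
stop2 [[0.4552, 0.1659, 0.035], [0.4539, 0.1969, 0.035]] anvil2 near [[0.3857, 0.1646, 0.028], [0.3845, 0.1876, 0.028]] anvil2 far [[0.4524, 0.1686, 0.028], [0.4514, 0.1922, 0.028]]
anv3 [[0.3817, 0.2428, 0.028], [0.3806, 0.2659, 0.028], [0.4481, 0.2486, 0.028], [0.4472, 0.2721, 0.028]]
```

Emit:
jog_arm --moves '[[[27,1,0],[0,0,0],0],[[0,0,30],[0,0,0],0],[[0,0,30],[0,0,0],0],[[0,0,30],[0,0,0],0],[[0,0,25],[0,0,0],0],[[0,0,11],[0,0,0],0],[[-6,0,0],[0,0,0],0],[[-2,0,0],[0,0,0],0],[[-2,0,0],[0,0,0],0],[[0,0,0],[0,0,0],0]]'

```text
clock: 20.7
tool_pos: [0.3734, 0.0977, 0.0385]
ee_rot: [[-0.999, -0.049, 0.002], [-0.049, 0.999, 0.0], [-0.002, 0.0, -1.0]]
ft_force: [0.2, -0.8, 0.9]
width: 0.0
```

Emit:
jog_arm --moves '[[[-2,0,0],[0,0,0],0],[[-1,0,0],[0,0,0],0],[[0,0,0],[0,0,0],0]]'

```text
clock: 21.0
tool_pos: [0.3755, 0.0977, 0.0382]
ee_rot: [[-0.999, -0.05, 0.001], [-0.05, 0.999, 0.0], [-0.001, 0.0, -1.0]]
ft_force: [-0.5, -0.3, 0.4]
width: -0.0
```

Emit:
jog_arm --moves '[[[-1,0,0],[0,0,0],0],[[-1,0,0],[0,0,0],0],[[0,0,0],[0,0,0],0]]'

```text
clock: 21.3
tool_pos: [0.3774, 0.0978, 0.0379]
ee_rot: [[-0.999, -0.05, 0.0], [-0.05, 0.999, -0.0], [-0.0, -0.0, -1.0]]
ft_force: [-1.0, -0.5, 0.7]
width: 0.0001
```

Emit:
jog_arm --moves '[[[-1,0,0],[0,0,0],0],[[-1,0,0],[0,0,0],0],[[0,0,0],[0,0,0],0]]'

```text
clock: 21.6
tool_pos: [0.3795, 0.0979, 0.0379]
ee_rot: [[-0.999, -0.05, 0.0], [-0.05, 0.999, -0.0], [-0.0, -0.0, -1.0]]
ft_force: [-0.5, -1.1, -0.8]
width: -0.0002
```

Emit:
jog_arm --moves '[[[-1,0,0],[0,0,0],0],[[-1,0,0],[0,0,0],0],[[0,0,0],[0,0,0],0]]'

```text
clock: 21.9
tool_pos: [0.3795, 0.0978, 0.0376]
ee_rot: [[-0.999, -0.05, -0.003], [-0.05, 0.999, -0.0], [0.003, 0.0, -1.0]]
ft_force: [-6.2, 0.2, 3.9]
width: 0.0001
```

Emit:
jog_arm --moves '[[[-1,0,0],[0,0,0],0],[[-1,0,0],[0,0,0],0],[[0,0,0],[0,0,0],0]]'

```text
clock: 22.2
tool_pos: [0.3794, 0.0977, 0.0373]
ee_rot: [[-0.999, -0.05, -0.007], [-0.05, 0.999, -0.0], [0.007, 0.0, -1.0]]
ft_force: [-7.8, 0.7, 5.4]
width: 0.0003
```

Emit:
jog_arm --moves '[[[8,0,0],[0,0,0],0],[[0,0,-40],[0,0,0],0],[[0,0,-46],[0,0,0],36],[[0,0,-46],[0,0,0],36],[[0,0,-46],[0,0,0],36],[[-36,0,0],[0,0,0],36],[[-36,0,0],[0,0,0],36],[[-36,0,0],[0,0,0],36],[[-36,0,0],[0,0,0],36],[[-33,0,0],[0,0,0],36]]'

```text
clock: 23.2
tool_pos: [0.5549, 0.1065, 0.2162]
ee_rot: [[-0.999, -0.049, 0.003], [-0.049, 0.999, 0.0], [-0.003, -0.0, -1.0]]
ft_force: [0.2, 0.1, -0.7]
width: 0.036
```

Emit:
jog_arm --moves '[[[0,0,0],[0,0,0],36],[[0,0,0],[0,0,0],36]]'

```text
clock: 23.4
tool_pos: [0.5528, 0.1064, 0.2155]
ee_rot: [[-0.999, -0.049, 0.0], [-0.049, 0.999, -0.0], [-0.0, -0.0, -1.0]]
ft_force: [0.0, -0.2, 0.3]
width: 0.0362
```

```bash
python3 - <<'E'
from h import *
s=st(); a=snap('wrist','w10')
cv2.imwrite('pics/w10b.png',cv2.resize(a,(800,600),interpolation=cv2.INTER_CUBIC)[:,:,::-1])
c=load('w10'); print(np.round(w2p(c,[[.5564,.1069,.183],[.5523,.1067,.156],[.5455,.1063,.117]])*1.5625))
E
```

```text
t 23.4 pos [0.5528 0.1064 0.2155] w 0.0362 F [ 0.  -0.2  0.3]
[[-0.999 -0.049  0.   ]
 [-0.049  0.999 -0.   ]
 [-0.    -0.    -1.   ]]
[[400. 361.]
 [400. 331.]
 [400. 296.]]
```

View pics/w10b.png

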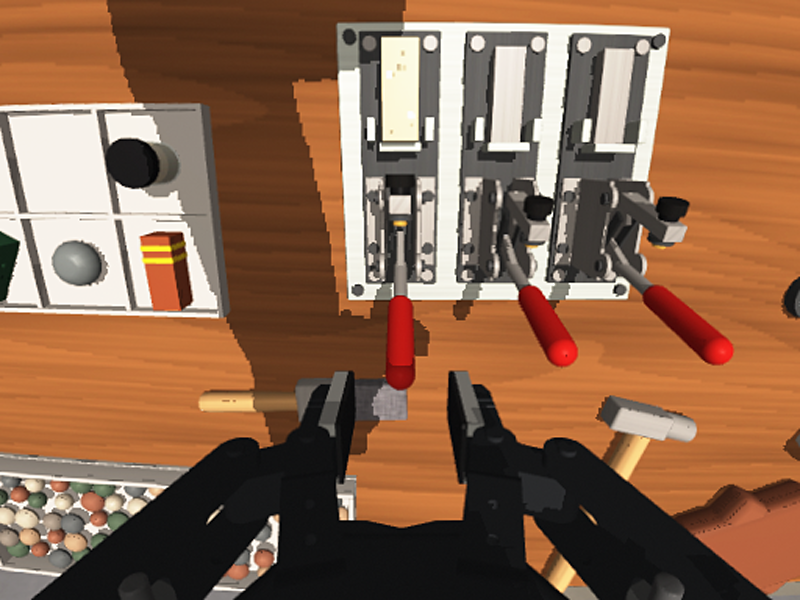

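Emit:
jog_arm --moves '[[[-7,0,0],[0,0,0],36],[[0,0,30],[0,0,0],36],[[0,0,30],[0,0,0],36],[[0,0,19],[0,0,0],36],[[0,0,0],[0,0,0],36],[[0,0,0],[0,0,0],5],[[0,0,0],[0,0,0],5],[[0,0,0],[0,0,0],5],[[0,0,0],[0,0,0],5]]' --force 25

```text
clock: 24.35
tool_pos: [0.5597, 0.1064, 0.1383]
ee_rot: [[-0.999, -0.049, 0.002], [-0.049, 0.999, -0.001], [-0.002, -0.001, -1.0]]
ft_force: [-0.5, -3.5, 3.5]
width: 0.0142
```

Emit:
jog_arm --moves '[[[-13.2,0,4.9],[0,0,0],5],[[-12.9,0,7.4],[0,0,0],5],[[-11.3,0,9.5],[0,0,0],5],[[-9.5,0,11.3],[0,0,0],5],[[-7.4,0,12.9],[0,0,0],5],[[0,0,0],[0,0,0],5],[[0,0,0],[0,0,0],5]]'

```text
clock: 25.05
tool_pos: [0.6157, 0.1093, 0.0896]
ee_rot: [[-0.999, -0.049, 0.003], [-0.049, 0.999, -0.001], [-0.003, -0.001, -1.0]]
ft_force: [4.4, -3.9, 0.9]
width: 0.0141
```

Emit:
jog_arm --moves '[[[-3.8,0,9.6],[0,0,0],5],[[-2.6,0,10.1],[0,0,0],5],[[-1.1,0,7.3],[0,0,0],5],[[-0.4,0,4.9],[0,0,0],5],[[0,0,3],[0,0,0],5],[[0,0,3],[0,0,0],5],[[0,0,0],[0,0,0],5],[[0,0,0],[0,0,0],5]]' --force 35

```text
clock: 25.85
tool_pos: [0.6231, 0.1097, 0.0558]
ee_rot: [[-0.999, -0.049, 0.005], [-0.049, 0.999, -0.0], [-0.005, -0.0, -1.0]]
ft_force: [-1.9, -5.9, 21.5]
width: 0.0138
```

Emit:
jog_arm --moves '[[[0,0,-5],[0,0,0],36],[[0,0,0],[0,0,0],36],[[0,0,-35],[0,0,0],36],[[0,0,-45],[0,0,0],36],[[0,0,-45],[0,0,0],36],[[12,-35,-10],[0,0,0],36],[[12,-35,0],[0,0,0],36],[[12,-35,0],[0,0,0],36],[[12,-35,0],[0,0,0],36],[[12,-35,0],[0,0,0],36]]'

```text
clock: 26.85
tool_pos: [0.569, -0.0681, 0.1913]
ee_rot: [[-0.999, -0.051, -0.002], [-0.051, 0.999, 0.002], [0.002, 0.002, -1.0]]
ft_force: [0.6, -0.4, 0.5]
width: 0.0363
```

Emit:
jog_arm --moves '[[[12,-35,0],[0,0,8.5],36],[[12,-35,0],[0,0,8.5],36],[[12,-35,0],[0,0,8.5],36],[[12,-35,0],[0,0,3.3],36],[[0,0,0],[0,0,0],36],[[0,0,0],[0,0,0],36],[[0,0,0],[0,0,0],36]]'

```text
clock: 27.55
tool_pos: [0.5001, -0.1948, 0.1922]
ee_rot: [[-0.9, 0.436, -0.0], [0.436, 0.9, 0.001], [0.001, 0.001, -1.0]]
ft_force: [0.1, -0.2, -0.2]
width: 0.0357
```

```bash
python3 - <<'E'
from fit import *
s=st(); a=snap('wrist','w11')
cv2.imwrite('pics/w11b.png',cv2.resize(a,(800,600),interpolation=cv2.INTER_CUBIC)[:,:,::-1])
im=cv2.imread('pics/w11.png').astype(int); b,g,r=im[...,0],im[...,1],im[...,2]
m=biggest((g>r*1.25)&(g>b*1.1)); print(m.sum()); q,i=fit('w11',m,(.565,-.258,-.45),.0165); print(q,i)
print(s['ee_rot'].T@(np.r_[q[:2],.0165]-s['tool_pos']))
E
```

```text
t 27.55 pos [ 0.5001 -0.1948  0.1922] w 0.0357 F [ 0.1 -0.2 -0.2]
[[-0.9    0.436 -0.   ]
 [ 0.436  0.9    0.001]
 [ 0.001  0.001 -1.   ]]
940
[ 0.56872611 -0.25919664 -0.48228178] 0.9157317073170732
[-0.09001063 -0.02815106  0.17564385]
```

View pics/w11b.png

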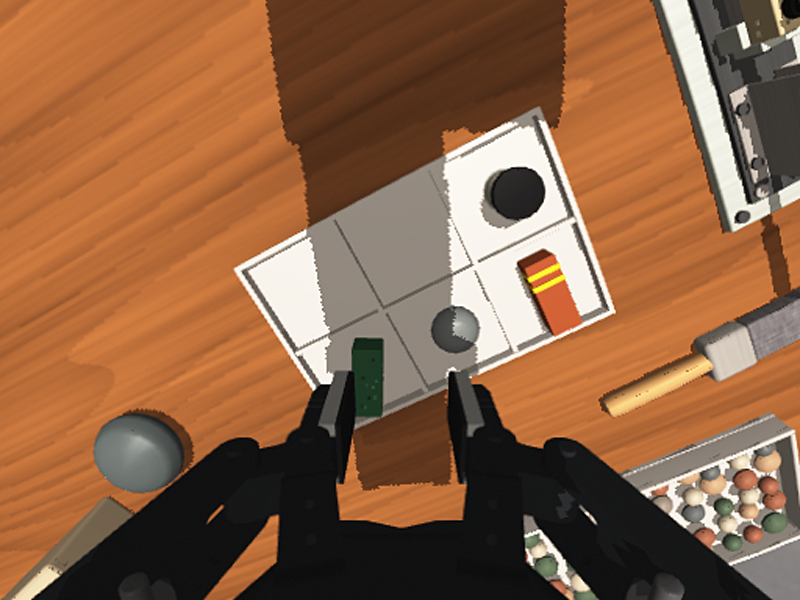

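Emit:
jog_arm --moves '[[[-30,-9,0],[0,0,0.5],36],[[-30,-9,0],[0,0,0],36],[[-30,-10,0],[0,0,0],36],[[0,0,35],[0,0,0],36],[[0,0,35],[0,0,0],36],[[0,0,35],[0,0,0],36],[[0,0,30],[0,0,0],36],[[0,0,0],[0,0,0],36],[[0,0,0],[0,0,0],36],[[0,0,0],[0,0,0],36]]'

```text
clock: 28.6
tool_pos: [0.5697, -0.2609, 0.0599]
ee_rot: [[-0.896, 0.445, 0.003], [0.445, 0.896, -0.001], [-0.003, 0.0, -1.0]]
ft_force: [0.8, -0.3, 0.1]
width: 0.0361
```

```bash
python3 - <<'E'
from fit import *
s=st(); a=snap('wrist','w12')
im=cv2.imread('pics/w12.png').astype(int); b,g,r=im[...,0],im[...,1],im[...,2]
m=biggest((g>r*1.2)&(g>b*1.1)); ys,xs=np.where(m); print(m.sum(),xs.min(),xs.max(),ys.min(),ys.max()); q,i=fit('w12',m,(.569,-.259,-.46),.0165); print(q,i)
print(s['ee_rot'].T@(np.r_[q[:2],.0165]-s['tool_pos']))
E
```

```text
t 28.6 pos [ 0.5697 -0.2609  0.0599] w 0.0361 F [ 0.8 -0.3  0.1]
[[-0.896  0.445  0.003]
 [ 0.445  0.896 -0.001]
 [-0.003  0.    -1.   ]]
3016 240 275 174 262
[ 0.56841285 -0.25890431 -0.46801547] 0.9480488859197548
[0.00218314 0.00115337 0.0434127 ]
```

Emit:
jog_arm --moves '[[[2,1,0],[0,0,0.4],36],[[0,0,20],[0,0,0],36],[[0,0,20],[0,0,0],36],[[0,0,11],[0,0,0],36],[[0,0,0],[0,0,0],36],[[0,0,0],[0,0,0],15],[[0,0,0],[0,0,0],15],[[0,0,0],[0,0,0],15],[[0,0,0],[0,0,0],15],[[0,0,0],[0,0,0],15]]' --force 60

```text
clock: 29.65
tool_pos: [0.567, -0.2592, 0.0078]
ee_rot: [[-0.892, 0.452, 0.001], [0.452, 0.892, -0.001], [-0.001, 0.0, -1.0]]
ft_force: [-0.2, -0.6, 2.0]
width: 0.0235
```

Emit:
jog_arm --moves '[[[0,0,-15],[0,0,0],15],[[0,0,-35],[0,0,0],15],[[0,0,-50],[0,0,0],15],[[0,0,-50],[0,0,0],15],[[0,0,-50],[0,0,0],15],[[0,0,0],[0,0,-8.5],15],[[0,0,0],[0,0,-8.5],15],[[0,0,0],[0,0,-8.5],15],[[0,0,0],[0,0,-4.3],15],[[12,37,0],[0,0,0],15]]'

```text
clock: 30.65
tool_pos: [0.5542, -0.2255, 0.2064]
ee_rot: [[-0.999, -0.049, 0.002], [-0.049, 0.999, -0.002], [-0.002, -0.002, -1.0]]
ft_force: [0.3, 1.0, -0.7]
width: 0.0237
```

Emit:
jog_arm --moves '[[[12,37,0],[0,0,0],15],[[12,37,0],[0,0,0],15],[[12,37,0],[0,0,0],15],[[12,37,0],[0,0,0],15],[[12,37,0],[0,0,0],15],[[12,37,0],[0,0,0],15],[[12,37,0],[0,0,0],15],[[11,37,0],[0,0,0],15],[[11,37,0],[0,0,0],15],[[11,37,0],[0,0,0],15]]'

```text
clock: 31.65
tool_pos: [0.4158, 0.1422, 0.2071]
ee_rot: [[-0.999, -0.051, 0.0], [-0.051, 0.999, 0.0], [-0.0, 0.0, -1.0]]
ft_force: [0.6, 0.9, -0.8]
width: 0.0233
```

Emit:
jog_arm --moves '[[[10,37,0],[0,0,0],15],[[0,0,0],[0,0,0],15],[[0,0,0],[0,0,0],15],[[0,0,0],[0,0,0],15]]'

```text
clock: 32.05
tool_pos: [0.4049, 0.1766, 0.207]
ee_rot: [[-0.999, -0.051, -0.0], [-0.051, 0.999, -0.001], [0.0, -0.001, -1.0]]
ft_force: [-1.0, -0.7, -1.5]
width: 0.0238
```

```bash
python3 - <<'E'
from fit import *
s=st(); a=snap('wrist','w13')
im=cv2.imread('pics/w13.png').astype(int); b,g,r=im[...,0],im[...,1],im[...,2]
roi=np.zeros(g.shape,bool); roi[150:340,200:310]=1
m=biggest((g>r*1.2)&(g>b*1.1)&roi); ys,xs=np.where(m); print(m.sum(),xs.min(),xs.max(),ys.min(),ys.max())
z=s['tool_pos'][2]+.009; q,i=fit('w13',m,(s['tool_pos'][0],s['tool_pos'][1],.05),z); print(q,i)
print(s['ee_rot'].T@(np.r_[q[:2],z]-s['tool_pos']))
E
```

```text
t 32.05 pos [0.4049 0.1766 0.207 ] w 0.0238 F [-1.  -0.7 -1.5]
[[-0.999 -0.051 -0.   ]
 [-0.051  0.999 -0.001]
 [ 0.    -0.001 -1.   ]]
5279 232 280 203 318
[0.40709366 0.17731534 0.04197385] 0.9470807425531438
[-0.00225916  0.00059476 -0.00900067]
```

Emit:
jog_arm --moves '[[[0,0,35],[0,0,0],15],[[0,0,35],[0,0,0],15],[[0,0,35],[0,0,0],15],[[0,0,35],[0,0,0],15],[[0,0,22],[0,0,0],15],[[0,0,3],[0,0,0],15],[[0,0,3],[0,0,0],15],[[0,0,2],[0,0,0],15],[[0,0,0],[0,0,0],15],[[0,0,0],[0,0,0],15]]'

```text
clock: 33.1
tool_pos: [0.4057, 0.1777, 0.038]
ee_rot: [[-0.999, -0.051, 0.002], [-0.051, 0.999, 0.001], [-0.002, 0.001, -1.0]]
ft_force: [0.9, -0.0, -1.5]
width: 0.024
```

Emit:
jog_arm --moves '[[[0,0,2],[0,0,0],15],[[0,0,0],[0,0,0],15],[[0,0,0],[0,0,0],15]]'

```text
clock: 33.4
tool_pos: [0.4048, 0.1774, 0.0351]
ee_rot: [[-0.999, -0.052, 0.0], [-0.052, 0.999, 0.0], [-0.0, 0.0, -1.0]]
ft_force: [-0.2, -0.1, -1.5]
width: 0.0238
```

Emit:
jog_arm --moves '[[[0,0,2],[0,0,0],15],[[0,0,0],[0,0,0],15],[[0,0,0],[0,0,0],15]]'

```text
clock: 33.7
tool_pos: [0.4051, 0.1775, 0.0337]
ee_rot: [[-0.999, -0.052, 0.001], [-0.052, 0.999, 0.0], [-0.001, 0.0, -1.0]]
ft_force: [-1.0, -0.3, 6.7]
width: 0.0238
```

Emit:
jog_arm --moves '[[[0,0,0],[0,0,0],32],[[0,0,0],[0,0,0],34],[[0,0,-20],[0,0,0],34],[[0,0,-30],[0,0,0],34],[[25,0,0],[0,0,0],0],[[26,0,0],[0,0,0],0],[[0,0,0],[0,0,0],0],[[0,0,25],[0,0,0],0],[[0,0,20],[0,0,0],0],[[0,0,0],[0,0,0],0]]'

```text
clock: 34.7
tool_pos: [0.3524, 0.1739, 0.0362]
ee_rot: [[-0.999, -0.051, -0.004], [-0.051, 0.999, -0.002], [0.004, -0.002, -1.0]]
ft_force: [-0.1, -0.1, -0.1]
width: -0.0001
```

Emit:
jog_arm --moves '[[[-4,0,0],[0,0,0],0],[[-4,0,0],[0,0,0],0],[[-2,0,0],[0,0,0],0],[[-2,0,0],[0,0,0],0],[[-2,0,0],[0,0,0],0],[[-2,0,0],[0,0,0],0],[[0,0,0],[0,0,0],0]]'

```text
clock: 35.4
tool_pos: [0.3703, 0.1756, 0.0382]
ee_rot: [[-0.999, -0.051, 0.001], [-0.051, 0.999, 0.0], [-0.001, 0.0, -1.0]]
ft_force: [-0.2, -0.8, -0.3]
width: -0.0003
```

Emit:
jog_arm --moves '[[[-1,0,0],[0,0,0],0],[[-1,0,0],[0,0,0],0],[[-1,0,0],[0,0,0],0],[[0,0,0],[0,0,0],0]]'

```text
clock: 35.8
tool_pos: [0.3731, 0.1757, 0.038]
ee_rot: [[-0.999, -0.051, 0.0], [-0.051, 0.999, -0.0], [-0.0, -0.0, -1.0]]
ft_force: [-0.2, -0.3, -0.9]
width: -0.0002
```

Emit:
jog_arm --moves '[[[-1,0,0],[0,0,0],0],[[-1,0,0],[0,0,0],0],[[0,0,0],[0,0,0],0]]'

```text
clock: 36.1
tool_pos: [0.3752, 0.1759, 0.038]
ee_rot: [[-0.999, -0.051, 0.0], [-0.051, 0.999, 0.0], [-0.0, -0.0, -1.0]]
ft_force: [0.2, 1.0, 0.1]
width: 0.0001
```

Emit:
jog_arm --moves '[[[-1,0,0],[0,0,0],0],[[-1,0,0],[0,0,0],0],[[0,0,0],[0,0,0],0]]'

```text
clock: 36.4
tool_pos: [0.3754, 0.1757, 0.0378]
ee_rot: [[-0.999, -0.052, -0.003], [-0.052, 0.999, 0.0], [0.003, 0.0, -1.0]]
ft_force: [-4.6, 0.3, 2.9]
width: -0.0001
```

Emit:
jog_arm --moves '[[[-1,0,0],[0,0,0],0],[[-1,0,0],[0,0,0],0],[[0,0,0],[0,0,0],0]]'

```text
clock: 36.7
tool_pos: [0.3754, 0.1756, 0.0375]
ee_rot: [[-0.999, -0.052, -0.006], [-0.052, 0.999, 0.0], [0.006, 0.0, -1.0]]
ft_force: [-8.4, 0.2, 7.2]
width: 0.0002
```

Emit:
jog_arm --moves '[[[10,0,0],[0,0,0],0],[[0,0,-40],[0,0,0],0],[[0,0,-46],[0,0,0],36],[[0,0,-46],[0,0,0],36],[[0,0,-46],[0,0,0],36],[[-36,0,0],[0,0,0],36],[[-36,0,0],[0,0,0],36],[[-36,0,0],[0,0,0],36],[[-36,0,0],[0,0,0],36],[[-34,0,0],[0,0,0],36]]'

```text
clock: 37.7
tool_pos: [0.5492, 0.1846, 0.2163]
ee_rot: [[-0.999, -0.051, 0.003], [-0.051, 0.999, -0.0], [-0.003, -0.0, -1.0]]
ft_force: [0.2, -0.6, 0.3]
width: 0.0363
```

Emit:
jog_arm --moves '[[[0,0,0],[0,0,0],36],[[0,0,0],[0,0,0],36],[[0,0,0],[0,0,0],36]]'

```text
clock: 38.0
tool_pos: [0.5458, 0.1845, 0.216]
ee_rot: [[-0.999, -0.052, -0.0], [-0.052, 0.999, -0.0], [0.0, -0.0, -1.0]]
ft_force: [-0.3, -0.3, -0.3]
width: 0.0361
```

```bash
python3 - <<'E'
from h import *
s=st(); a=snap('wrist','w14')
cv2.imwrite('pics/w14b.png',cv2.resize(a,(800,600),interpolation=cv2.INTER_CUBIC)[:,:,::-1])
c=load('w14'); print(np.round(w2p(c,[[.5523,.1849,.184],[.548,.1847,.158]])*1.5625))
E
```

```text
t 38.0 pos [0.5458 0.1845 0.216 ] w 0.0361 F [-0.3 -0.3 -0.3]
[[-0.999 -0.052 -0.   ]
 [-0.052  0.999 -0.   ]
 [ 0.    -0.    -1.   ]]
[[399. 367.]
 [399. 337.]]
```

View pics/w14b.png

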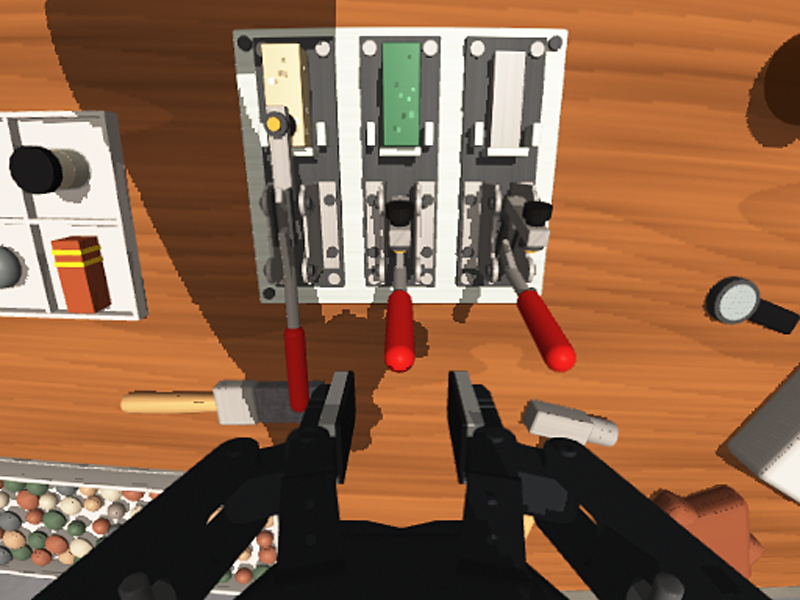

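Emit:
jog_arm --moves '[[[-2,0,0],[0,0,0],36],[[0,0,30],[0,0,0],36],[[0,0,30],[0,0,0],36],[[0,0,17],[0,0,0],36],[[0,0,0],[0,0,0],36],[[0,0,0],[0,0,0],5],[[0,0,0],[0,0,0],5],[[0,0,0],[0,0,0],5],[[0,0,0],[0,0,0],5]]' --force 25

```text
clock: 38.95
tool_pos: [0.5492, 0.1839, 0.1403]
ee_rot: [[-0.999, -0.051, 0.002], [-0.051, 0.999, -0.001], [-0.002, -0.001, -1.0]]
ft_force: [-1.3, -5.1, 3.6]
width: 0.0139
```

Emit:
jog_arm --moves '[[[-10.8,0,2.6],[0,0,0],5],[[-10.3,0,4.1],[0,0,0],5],[[-12.9,0,7.4],[0,0,0],5],[[-11.3,0,9.5],[0,0,0],5],[[-9.5,0,11.3],[0,0,0],5],[[-7.4,0,12.9],[0,0,0],5],[[0,0,0],[0,0,0],5],[[0,0,0],[0,0,0],5]]'

```text
clock: 39.75
tool_pos: [0.613, 0.1873, 0.0918]
ee_rot: [[-0.999, -0.05, 0.004], [-0.05, 0.999, -0.001], [-0.004, -0.001, -1.0]]
ft_force: [3.1, -4.5, -0.6]
width: 0.0146
```

Emit:
jog_arm --moves '[[[-3.8,0,9.6],[0,0,0],5],[[-2.6,0,10.1],[0,0,0],5],[[-1.1,0,7.3],[0,0,0],5],[[-0.4,0,4.9],[0,0,0],5],[[0,0,3],[0,0,0],5],[[0,0,3],[0,0,0],5],[[0,0,0],[0,0,0],5],[[0,0,0],[0,0,0],5]]' --force 35

```text
clock: 40.55
tool_pos: [0.6216, 0.1877, 0.0548]
ee_rot: [[-0.999, -0.05, 0.006], [-0.05, 0.999, -0.001], [-0.006, -0.001, -1.0]]
ft_force: [4.3, -4.6, 1.1]
width: 0.0138
```

Emit:
jog_arm --moves '[[[0,0,3],[0,0,0],5],[[0,0,3],[0,0,0],5],[[0,0,0],[0,0,0],5],[[0,0,0],[0,0,0],5]]'

```text
clock: 40.95
tool_pos: [0.6214, 0.1877, 0.0497]
ee_rot: [[-0.999, -0.051, 0.006], [-0.051, 0.999, -0.001], [-0.006, -0.001, -1.0]]
ft_force: [1.7, -4.8, 6.4]
width: 0.014
```

Emit:
jog_arm --moves '[[[0,0,3],[0,0,0],5],[[0,0,3],[0,0,0],5],[[0,0,0],[0,0,0],5],[[0,0,0],[0,0,0],5]]'

```text
clock: 41.35
tool_pos: [0.6219, 0.1878, 0.048]
ee_rot: [[-0.999, -0.05, 0.009], [-0.05, 0.999, -0.0], [-0.009, -0.001, -1.0]]
ft_force: [-6.1, -7.0, 29.0]
width: 0.014
```

```bash
python3 - <<'E'
from h import *
s=st(); a=snap('wrist','w15')
cv2.imwrite('pics/w15b.png',cv2.resize(a[:,100:420],(720,600),interpolation=cv2.INTER_CUBIC)[:,:,::-1])
E
```

```text
t 41.35 pos [0.6219 0.1878 0.048 ] w 0.014 F [-6.1 -7.  29. ]
[[-0.999 -0.05   0.009]
 [-0.05   0.999 -0.   ]
 [-0.009 -0.001 -1.   ]]
```

View pics/w15b.png

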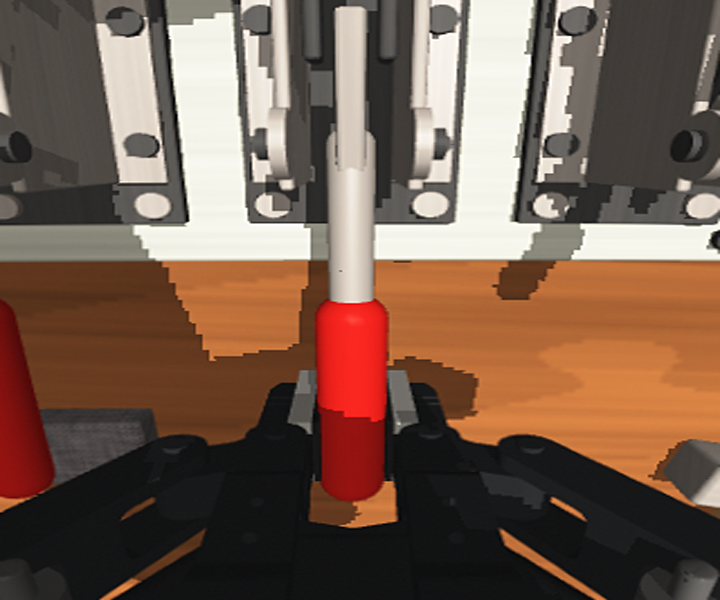

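Emit:
jog_arm --moves '[[[0,0,-8],[0,0,0],5],[[0,0,0],[0,0,0],36],[[0,0,0],[0,0,0],36],[[0,0,-35],[0,0,0],36],[[0,0,-45],[0,0,0],36],[[0,0,-45],[0,0,0],36],[[0,-20,-40],[0,0,0],36],[[20,-20,0],[0,0,0],36],[[20,0,0],[0,0,0],36],[[20,0,0],[0,0,0],36]]'

```text
clock: 42.4
tool_pos: [0.5602, 0.1454, 0.214]
ee_rot: [[-0.999, -0.051, -0.0], [-0.051, 0.999, 0.001], [0.0, 0.001, -1.0]]
ft_force: [0.6, 0.9, 0.1]
width: 0.0359
```

Emit:
jog_arm --moves '[[[20,0,0],[0,0,0],36],[[0,0,0],[0,0,0],36],[[0,0,0],[0,0,0],36],[[0,0,0],[0,0,0],36]]'

```text
clock: 42.8
tool_pos: [0.5418, 0.1448, 0.2141]
ee_rot: [[-0.999, -0.052, 0.001], [-0.052, 0.999, 0.001], [-0.001, 0.0, -1.0]]
ft_force: [-0.4, 0.1, 0.2]
width: 0.0358
```

```bash
python3 - <<'E'
from h import *
s=st(); a=snap('wrist','w16')
big=cv2.resize(a,(800,600),interpolation=cv2.INTER_CUBIC)
c=load('w16'); e=np.array([.9987,.051,0]);n=np.array([-.051,.9987,0])
S1=np.array([.4215,.100,.030])
for k in (0,1):
  for th in (1.15,1.25,1.35):
    ph=th+.1745; P=[S1+k*.078*n+e*(.116+r*np.sin(ph))+np.array([0,0,.044+r*np.cos(ph)]) for r in(.045,.112)]
    print(k,th,np.round(w2p(c,P)*1.5625).tolist())
cv2.imwrite('pics/w16b.png',big[:,:,::-1])
red=(a[...,0]>90)&(a[...,1]<45)&(a[...,2]<60); nn,l,stt,_=cv2.connectedComponentsWithStats(red.astype(np.uint8))
print([ (np.array(x)*1.5625).round().tolist() for x in stt[1:] if x[4]>60])
E
```

```text
t 42.8 pos [0.5418 0.1448 0.2141] w 0.0358 F [-0.4  0.1  0.2]
[[-0.999 -0.052  0.001]
 [-0.052  0.999  0.001]
 [-0.001  0.    -1.   ]]
0 1.15 [[345.0, 342.0], [347.0, 433.0]]
0 1.25 [[346.0, 341.0], [349.0, 427.0]]
0 1.35 [[347.0, 339.0], [350.0, 419.0]]
1 1.15 [[455.0, 342.0], [454.0, 433.0]]
1 1.25 [[454.0, 341.0], [452.0, 427.0]]
1 1.35 [[453.0, 339.0], [450.0, 419.0]]
[[583.0, 300.0, 72.0, 84.0, 1364.0], [338.0, 336.0, 22.0, 81.0, 556.0], [442.0, 336.0, 22.0, 86.0, 558.0]]
```

View pics/w16b.png

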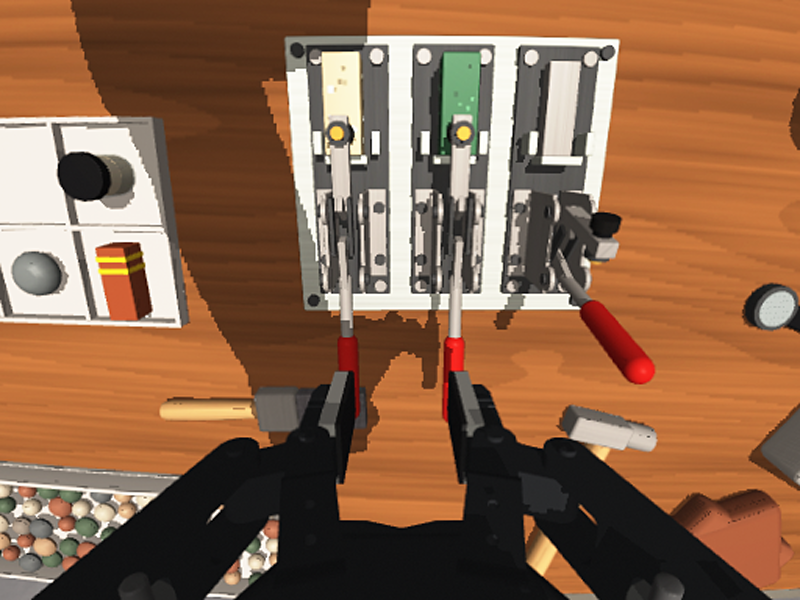

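Emit:
jog_arm --moves '[[[-31,-13,0],[0,0,0],0],[[-31,-13,0],[0,0,0],0],[[-32,-12.6,0],[0,0,0],0],[[0,0,35],[0,0,0],0],[[0,0,35],[0,0,0],0],[[0,0,35],[0,0,0],0],[[0,0,8],[0,0,0],0],[[0,0,0],[0,0,0],0],[[0,0,6],[0,0,0],0],[[0,0,0],[0,0,0],0]]'

```text
clock: 43.85
tool_pos: [0.6379, 0.1108, 0.0967]
ee_rot: [[-0.999, -0.051, 0.003], [-0.051, 0.999, 0.0], [-0.003, 0.0, -1.0]]
ft_force: [0.1, 0.1, 0.2]
width: -0.0
```

Emit:
jog_arm --moves '[[[0,0,3],[0,0,0],0],[[0,0,0],[0,0,0],0],[[0,0,0],[0,0,0],0]]'

```text
clock: 44.15
tool_pos: [0.6369, 0.1106, 0.0929]
ee_rot: [[-0.999, -0.051, 0.001], [-0.051, 0.999, 0.0], [-0.001, 0.0, -1.0]]
ft_force: [-1.6, -0.4, 0.6]
width: 0.0002
```

Emit:
jog_arm --moves '[[[0,0,2],[0,0,0],0],[[0,0,0],[0,0,0],0],[[0,0,0],[0,0,0],0]]'

```text
clock: 44.45
tool_pos: [0.6365, 0.1106, 0.0902]
ee_rot: [[-0.999, -0.051, -0.0], [-0.051, 0.999, -0.0], [0.0, -0.0, -1.0]]
ft_force: [-0.5, 0.5, 0.8]
width: 0.0002
```

Emit:
jog_arm --moves '[[[0,0,2],[0,0,0],0],[[0,0,0],[0,0,0],0],[[0,0,0],[0,0,0],0]]'

```text
clock: 44.75
tool_pos: [0.6366, 0.1105, 0.0882]
ee_rot: [[-0.999, -0.051, -0.0], [-0.051, 0.999, -0.0], [0.0, -0.0, -1.0]]
ft_force: [0.1, -0.4, 0.0]
width: 0.0001
```

Emit:
jog_arm --moves '[[[0,0,2],[0,0,0],0],[[0,0,0],[0,0,0],0],[[0,0,0],[0,0,0],0]]'

```text
clock: 45.05
tool_pos: [0.6369, 0.1106, 0.0866]
ee_rot: [[-0.999, -0.051, 0.001], [-0.051, 0.999, 0.0], [-0.001, 0.0, -1.0]]
ft_force: [0.1, 0.2, 1.2]
width: -0.0
```

Emit:
jog_arm --moves '[[[0,0,2],[0,0,0],0],[[0,0,0],[0,0,0],0],[[0,0,0],[0,0,0],0]]'

```text
clock: 45.35
tool_pos: [0.637, 0.1106, 0.0862]
ee_rot: [[-0.999, -0.051, 0.002], [-0.051, 0.999, 0.0], [-0.002, 0.0, -1.0]]
ft_force: [-1.3, -1.1, 9.3]
width: 0.0002
```

Emit:
jog_arm --moves '[[[0,0,-40],[0,0,0],0],[[0,39,0],[0,0,0],0],[[0,39,0],[0,0,0],0],[[0,0,0],[0,0,0],0],[[0,0,25],[0,0,0],0],[[0,0,10],[0,0,0],0],[[0,0,0],[0,0,0],0],[[0,0,2],[0,0,0],0],[[0,0,0],[0,0,0],0],[[0,0,0],[0,0,0],0]]'

```text
clock: 46.35
tool_pos: [0.6329, 0.1881, 0.0878]
ee_rot: [[-0.999, -0.051, 0.0], [-0.051, 0.999, 0.0], [-0.0, 0.0, -1.0]]
ft_force: [-0.5, 0.0, -0.2]
width: 0.0002
```

Emit:
jog_arm --moves '[[[0,0,2],[0,0,0],0],[[0,0,2],[0,0,0],0],[[0,0,0],[0,0,0],0],[[0,0,0],[0,0,0],0]]'

```text
clock: 46.75
tool_pos: [0.6333, 0.1884, 0.0861]
ee_rot: [[-0.999, -0.051, 0.003], [-0.051, 0.999, 0.0], [-0.003, 0.0, -1.0]]
ft_force: [-3.0, -1.1, 11.6]
width: -0.0001
```

Emit:
jog_arm --moves '[[[0,0,-40],[0,0,0],0],[[0,0,-45],[0,0,0],0],[[0,0,-45],[0,0,0],0],[[30,-35,-40],[0,0,0],0],[[40,-35,-20],[0,0,0],0],[[40,-35,0],[0,0,0],0],[[40,-35,0],[0,0,0],0],[[40,-35,0],[0,0,0],0],[[0,0,0],[0,0,0],0],[[0,0,0],[0,0,0],0]]'

```text
clock: 47.75
tool_pos: [0.4678, 0.0209, 0.2643]
ee_rot: [[-0.999, -0.05, 0.002], [-0.05, 0.999, 0.0], [-0.002, 0.0, -1.0]]
ft_force: [-0.3, 0.5, 0.5]
width: 0.0001
```

Emit:
jog_arm --moves '[[[0,0,0],[0,0,0],0],[[0,0,0],[0,0,0],0]]'

```text
clock: 47.95
tool_pos: [0.4696, 0.0222, 0.2638]
ee_rot: [[-0.999, -0.052, 0.001], [-0.052, 0.999, 0.0], [-0.001, 0.0, -1.0]]
ft_force: [-0.7, -0.5, 0.5]
width: -0.0
```

```bash
python3 - <<'E'
from fit import *
s=st(); snap('wrist','w17'); c=load('w17')
im=cv2.imread('pics/w17.png').astype(int); b,g,r=im[...,0],im[...,1],im[...,2]; mx=im.max(2); sat=(mx-im.min(2))/np.maximum(mx,1)
def go(name,m,q0,z):
    u,v=w2p(c,[[q0[0],q0[1],z]])[0]; roi=np.zeros(g.shape,bool); roi[int(v)-38:int(v)+38,int(u)-28:int(u)+28]=1
    m=biggest(m&roi); print(name,m.sum(),*fit('w17',m,q0,z))
go('serp',(g>r*1.2)&(g>b*1.05),(.4185,.178,.05),.0425)
go('lime',(sat>.18)&(sat<.65)&(mx>70)&(r>b),(.4225,.1,.05),.0425)
hsv=cv2.cvtColor(im.astype(np.uint8),cv2.COLOR_BGR2HSV)
go('tested',(sat>.6)&(r>60),(.5607,-.093,.02),.0165)
E
```

```text
t 47.95 pos [0.4696 0.0222 0.2638] w -0.0 F [-0.7 -0.5  0.5]
[[-0.999 -0.052  0.001]
 [-0.052  0.999  0.   ]
 [-0.001  0.    -1.   ]]
serp 1002 [0.41848636 0.17828533 0.03850374] 0.7759546972556991
lime 834 [0.42199451 0.10009562 0.05108254] 0.7119900443674927
tested 1406 [ 0.56784105 -0.09385814  0.03806725] 0.47559929758647446
```

```bash
python3 - <<'E'
from fit import *
c=load('w17'); im=cv2.imread('pics/w17.png'); i=im.astype(int); b,g,r=i[...,0],i[...,1],i[...,2]
u,v=w2p(c,[[.5607,-.093,.0165]])[0]; roi=np.zeros(g.shape,bool); roi[int(v)-35:int(v)+35,int(u)-25:int(u)+25]=1
m=biggest((r>2.3*g)&(r>50)&roi); print(u,v,m.sum(),*fit('w17',m,(.5607,-.093,.02),.0165))
q=w2p(c,np.array([[.520+x*1-y*.02,-.1788+y+x*.02,.004] for x,y in((.002,.0445),(.002,.1255),(.083,.0445),(.083,.1255))])); print(q.round())
ys,xs=np.where(m);print(xs.min(),xs.max(),ys.min(),ys.max())
E
```

```text
180.89189181999137 216.17123615471257 693 [ 0.5644638  -0.09244106 -0.02824813] 0.8231216457960644
[[156. 189.]
 [207. 190.]
 [161. 235.]
 [208. 236.]]
171 191 198 238
```

```bash
python3 -c "
from rig import ticket
print(ticket.sign_off())"
```

```text
the job is handed in; nothing more can be done
None
```

I finished the job and handed it in at about 48 s of the 210 s. `sign_off()` reports no verdict.

**What I did**
- **Tested bar:** I opened clamp 1 and laid the sandstone bar in the empty far compartment of the tray nearest the jig.
- **Untested bars:** Only limestone and serpentinite were there. Limestone went to station 1 and serpentinite to station 2. I pushed each up against its end stop and locked its clamp.
- **One correction:** Limestone first came down tilted on the end stop. I lifted it, moved it back, set it flat, then pushed it up to the stop.

**Last checks**
- **Handles:** I pressed down on both from above. Both were firm at 86 mm, the height expected at the locked stop; at the dead point they would be about 95 mm.
- **Bars in the jig:** Camera fits put both within about 1 mm of my seat estimates along and across, and straight to within 0.02 rad. These fits were poor (overlap 0.71 to 0.78), probably because the clamp arms cover part of each bar. The seat positions are my own estimates, and each push ended firmly at the stop where expected.
- **Tested bar:** The fit places it in the middle of its compartment (overlap 0.82). My first attempt at that fit failed because the colour mask was bad, so I repeated it with a better one.
- **Bystanders:** I did not move any on purpose. Those in the last close-up view I looked at (pebble, vial, brush, loupe) appeared to be in place. I did not check them again after that, and the jar and river stone were not in that view.

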